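# Cover the light-curing adhesive, then hold the UV lamp over the bonded window

## Task

The white sensor housing clamped in the fixture has a glass window that still has to be cured in place. First slide the cover of the blue box fully shut over the front compartment with the amber adhesive barrels, so that stray light cannot set them, and only then take the cordless UV lamp by its grip out of its cradle and carry it over the box and the valve manifold to the fixture, bumping nothing. Finish holding the lamp still and upright about 10 mm above the window, centred on it and with its long side along the window's long side, never touching the window, the housing or the clamps; keep hold of it, and leave everything else where it stands.

Things in the scene. Friction and masses are not known exactly. Their poses are not given: they have to be found in the camera images.
- cover (a joint): slide of the flat aluminium cover along the blue box's x axis, in m: 0 = fully shut over the front compartment (end stop), 0.124 = fully back over the rear compartment (end stop). It stays where it is left; about 2 N of friction. Cover plate 128 x 103 x 5 mm, its top 66 mm above the table.
- cover_handle (a point): top centre of the black pull bar that stands up on the middle of the cover, 92 mm above the table. The bar is 12 mm thick along x, 64 mm long along y, and rises 26 mm above the cover plate. Axes as the box: shutting the cover moves it along -x.
- dark_box: blue storage box, 260 x 110 x 70 mm (x, y, z), fixed to the table, in the middle of the bench. Origin at the centre of its underside. Two equal compartments along x: the front one (towards -x, nearer the robot) holds amber barrels of light-curing adhesive, the rear one dispensing tips. The cover runs between rails on its two long walls (70 mm high).
- manifold: valve manifold: seven grey valves in a row on an aluminium profile rail, 280 x 55 x 110 mm (x, y, z), fixed to the table beside the box. Origin at the centre of its underside.
- cradle: black charging cradle of the lamp, fixed to the table, 104 x 76 x 20 mm (x, y, z). Origin at the centre of its underside. The lamp stands in its recess (80 x 56 mm, floor 8 mm and rim 20 mm above the table); it lifts out straight up.
- lamp: cordless UV curing lamp, 0.22 to 0.35 kg, standing face down in the cradle. Origin at the centre of its underside (the light face), z up. Aluminium head 74 x 50 x 28 mm (x, y, z) with a 64 x 40 mm light field below, black collar 42 x 34 mm to z = 34 mm, then an upright grey grip 34 mm (x) by 26 mm (y), its top at z = 120 mm.
- lamp_face (a point): centre of the lamp's light face (underside), axes as the lamp
- lamp_grip (a point): point on the axis of the lamp's grip, 85 mm above the light face, axes as the lamp; grip it across y (26 mm)
- fixture: cure fixture fixed to the table: steel plate 240 x 130 x 12 mm (x, y, z), in its middle the white housing (96 x 60 mm, top 52 mm above the table) held by two black strap clamps at |x| 60 to 116 mm, up to 49 mm high; a connector sticks out to y = +46 mm. Origin: centre of the underside, x along the housing. Fixture and cradle stand on opposite sides of the box; either may be left.
- window: clear glass window over dark backing, 48 x 26 x 4 mm (x, y, z), 16 g, lying loose in a 51 x 29 mm seat in the top of the clamped housing, flush with it. Origin at the centre of its underside.
- window_top (a point): centre of the window's top face, 52 mm above the table; x along its long side, z up
- tin: white and yellow sealant tin, 66 mm across, 90 mm high, standing in line with the cradle, beyond it. Origin under its centre.
- spanner: steel spanner 150 mm long lying on the fixture plate beside the housing, on its -y side
- spare_housing: second white sensor housing without a window, 144 x 60 x 40 mm, loose at the back of the table; not the one to cure
- cartridge: white and green sealant cartridge, 47 mm across, 200 mm high, standing at the left of the table
- screwdriver: screwdriver 190 mm long lying at the right of the table
- goggles: amber safety glasses, 140 mm wide, 40 mm high, lying at the back left of the table
- parts_tray: yellow open tray 90 x 120 x 35 mm with end caps, at the back of the table
Things that resemble listed ones, but are neither listed nor needed, are in the scene too. Leave any green look-alike of the lamp alone. Leave any purple look-alike of the cradle alone.

How it is judged (in metres and radians):
On the way, in this order (a step that is already met when the one before it is completed fails the run):
1. the cover is slid fully shut over the adhesive, the lamp still in its cradle (value of joint cover below 0.005 m and z of lamp_face in the frame of cradle below 0.02 m), for 0.2 s.
2. the lamp is lifted out of its cradle in the gripper (z of lamp_face in the frame of cradle above 0.05 m and contact force between the fingers and lamp above 1 N), for 0.1 s.
At the end, for the whole second after the job is handed in: Gripper holds the lamp at rest, upright (0.1 rad), touching nothing else; light face 4 to 18 mm above the window, centred within 7 mm along each axis, long sides parallel within 0.12 rad; cover shut (5 mm), window unshifted (4 mm), other things not moved over 12 mm (z of lamp_face in the frame of window_top between 0.004 and 0.018 m and x of lamp_face in the frame of window_top between -0.007 and 0.007 m and y of lamp_face in the frame of window_top between -0.007 and 0.007 m and angle between the x axis of lamp and the x axis of window_top, either way round below 0.12 rad and angle between lamp's own z axis and vertical below 0.1 rad and linear speed of lamp below 0.01 m/s and angular speed of lamp below 0.05 rad/s and contact force between the fingers and lamp above 1 N and contact force between lamp and window below 0.05 N and contact force between lamp and fixture below 0.05 N and contact force between lamp and dark_box below 0.05 N and contact force between lamp and manifold below 0.05 N and value of joint cover below 0.005 m and distance of window from where it was at the start of the episode below 0.004 m and distance of each of tin, spanner, spare_housing, cartridge, screwdriver, goggles, parts_tray from where it was at the start of the episode below 0.012 m); the arm keeps its last pose, push and grip.
It fails at once if the lamp or the robot touches the window (contact force between any of lamp, the arm, the fingers and window above 0.3 N).
It fails at once if the lamp or the robot touches the fixture, housing or clamps (contact force between any of lamp, the arm, the fingers and fixture above 0.5 N).
It fails at once if the lamp is bumped against the box, its cover or the manifold (contact force between lamp and dark_box above 1 N or contact force between lamp and manifold above 1 N).
It fails at once if the robot bumps the manifold (contact force between any of the arm, the fingers and manifold above 3 N).
It fails at once if a bystander is pushed or knocked over (distance of any of tin, spanner, spare_housing, cartridge, screwdriver, goggles, parts_tray from where it was at the start of the episode above 0.03 m).
It also fails if it takes over 64 s, if anything falls off the work surface, if the arm or the gripper's body presses on something with over 40 N, if the wrist force passes 120 N, or if a joint passes its speed limit or range.

## Robot

A 6-joint arm with a two-finger parallel gripper is mounted at the origin on the work surface. World frame = base frame: x ahead of the robot, y to its left, z up, the work surface at z = 0. Lengths are in mm, angles in rad, forces in N, time in s.
With the tool pointing down it reaches from about 300 to 775 mm from the base axis. Payload 14.6 kg.
Tool frame: the origin (TCP) lies midway between the tips of the shut fingers; the grasp point (between the pads) lies 19 mm behind it; y points along the fingers, x is the direction in which the jaws open and shut, and the axes are right-handed (so a half turn about y gives the same grasp; the last joint's range is limited). The gripper opens to 94 mm and grips with 3 to 60 N. Pads are 16 mm wide; open, the fingers measure 119 mm over their backs; the gripper's body (75 mm by 177 mm) begins 78 mm behind the grasp point.
Start: joints at [1.282, 0.3, 1.521, -0, 1.321, -0.067], TCP at [120.99, 536.517, 205.446] pointing down, gripper open.
Joint ranges: [-3.03, 3.03], [-0.79, 2.21], [0.23, 2.52], [-1.04, 4.18], [0, 3.07], [-2.55, 2.55]. Speed limits (rad/s): [2.22, 2.22, 2.57, 3.14, 3.14, 3.14].

## Interface

Orientations are given as [roll, pitch, yaw] about the fixed x, y, z axes, in that order (R = Rz(yaw) Ry(pitch) Rx(roll)).
In Python, from cell import manip gives the robot as it stands.
- The arm moves only by the tool servo_tool, never from a script. Its argument "commands" is a list of rows, each an object with "dp": the shift along the tool's x, y, z in mm, a list of three; "turn": the turn, a rotation vector about the tool's x, y, z in degrees, a list of three. A call has 1 to 5 rows; each row is the pose to reach, as a shift and turn from the pose measured when the call began, along the tool's axes at that moment; what a row does not reach only later rows make up. A row lasts 1/12 s, in which the tool goes at most 41.7 mm and 7.16 degrees, less where a joint would pass 70% of its speed; a pose out of reach is approached as far as the arm can. A call with a gripper value outside its range is refused whole. "grip" is the gripper command: -1 is fully open, 1 is shut, values between are in proportion, set as the call begins (left out, the last holds). The fingers move at their own pace and stop on an object; "force" is the grip in N (left out, the last holds). Time passes only in rows, so rows that repeat a pose let the fingers close. It gives the time, the measured TCP pose, the force and the opening at its end, in the units of the state.
- manip.read_state(): the state, without advancing time (a new reading comes with each control period).
- manip.camera(name): name is "scene" or "top" or "wrist"; returns a dict with "img" (480x640x3 uint8, red, green, blue), "depth" (480x640 float32, mm along the optical axis (not along the pixel's ray), 0 where there is no reading), "K" (3x3 intrinsics, pixels), "R" (3x3) and "t" (3): a world point X has camera coordinates R X + t; the wrist camera has in their place "hand_eye" (4x4, takes a point from camera to tool coordinates, whose origin is the TCP and whose axes are the tool frame's). Camera axes: x right, y down, z forward; pixel columns grow to the right and rows downward; lengths in mm; the calibration is good to about 2 mm. The wrist camera is an equidistant fisheye: a pixel r from the principal point sees the ray r / f radians off the axis. A picture is of the moment at which its call begins: read the wrist's pose just before it.
- manip.sign_off(): hands the job in, once; it reports no verdict.
The state is a dict: "clock": time; "joints": joint angles; "qd": joint speeds; "effort": joint torques, N m; "eef_pos": TCP position; "eef_rot": TCP orientation; "wrist_force": force on the tool from outside, world axes, zero at the start; "moment": the same for the moment, N m; "finger_gap": finger opening in mm.
Only numpy, scipy, OpenCV 4.12 (cv2) and the standard library are available. Lean on these libraries where they do the work, as an engineer would, in place of code of your own. Each camera call takes 0.05 s, during which the arm holds its last target.

## Working session

There is one attempt and no reset: what is moved stays moved. The work goes in short steps, Python scripts to look and compute and a tool call to move; the robot and the scene stay as the last step left them, time stands still between calls to the robot, and variables do not carry over. Pictures are saved under pics/ and viewed, and the job is handed in when it is done.

Besides the shell and the picture viewer there is one more tool, called after "Call:" as name(argument=value, ...), one argument or row to a line, values as JSON. servo_tool: Moves the arm, as the interface text tells. Its arguments: {"type":"object","properties":{"commands":{"type":"array","items":{"type":"object","properties":{"dp":{"type":"array","items":{"type":"number"}},"turn":{"type":"array","items":{"type":"number"}}}}},"grip":{"type":"number"},"force":{"type":"number"}},"required":["commands"]}

```bash
mkdir -p pics; ls; python3 - <<'E'
from cell import manip
import cv2,numpy as np
print(manip.read_state())
for n in ["scene","top","wrist"]:
    c=manip.camera(n)
    cv2.imwrite(f"pics/{n}0.png",c["img"][:,:,::-1])
    np.savez(f"{n}0.npz",**{k:v for k,v in c.items()})
    print(n,c["K"],c.get("R"),c.get("t"),c.get("hand_eye"))
E
```

```text
pics
{'clock': 0.0, 'joints': array([ 1.28241236e+00,  3.00502760e-01,  1.52160275e+00, -8.61264887e-06,
        1.32072116e+00, -6.66356456e-02]), 'qd': array([-0.00042789,  0.00034532, -0.0005189 , -0.00104441, -0.00147593,
       -0.00018128]), 'effort': array([ 1.86347620e-04, -5.31804156e+01, -3.52746892e+01,  7.08380900e-02,
        2.43949756e-02, -2.31026569e-06]), 'eef_pos': array([120.90927459, 536.25972623, 204.85980844]), 'eef_rot': array([-1.57072248e+00,  1.23182754e-03,  1.34905019e+00]), 'wrist_force': array([-0.2753406 , -1.04372402, -0.46706438]), 'moment': array([0.03746276, 0.00826562, 0.02309217]), 'finger_gap': 93.90051065657366}
scene [[477.78135953   0.         323.36198892]
 [  0.         477.78135953 238.91828841]
 [  0.           0.           1.        ]] [[ 9.08945437e-02  9.95860510e-01 -1.60559346e-04]
 [ 5.94565426e-01 -5.43967293e-02 -8.02205055e-01]
 [-7.98893069e-01  7.28205993e-02 -5.97048595e-01]] [ -66.64429158 -271.63090722 1848.84565139] None
top [[587.994361     0.         318.49634951]
 [  0.         587.994361   238.3487494 ]
 [  0.           0.           1.        ]] [[-0.00922127 -0.9999335  -0.00692565]
 [-0.98506162  0.01027469 -0.17189541]
 [ 0.17195514  0.0052371  -0.98509086]] [-2.60937759e-01  5.48101542e+02  1.37167570e+03] None
wrist [[371.64829954   0.         316.00560557]
 [  0.         371.64829954 240.28716154]
 [  0.           0.           1.        ]] None None [[ 9.99998206e-01  5.00421707e-04 -1.82696101e-03 -3.94044007e-01]
 [ 1.89425486e-03 -2.65518607e-01  9.64103875e-01 -1.79898773e+02]
 [-2.63363667e-06 -9.64105606e-01 -2.65519079e-01  7.69792200e+01]
 [ 0.00000000e+00  0.00000000e+00  0.00000000e+00  1.00000000e+00]]
```

View pics/top0.png

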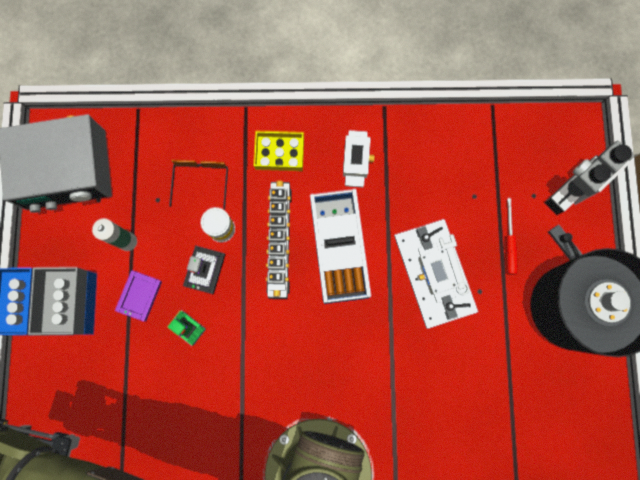

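View pics/scene0.png

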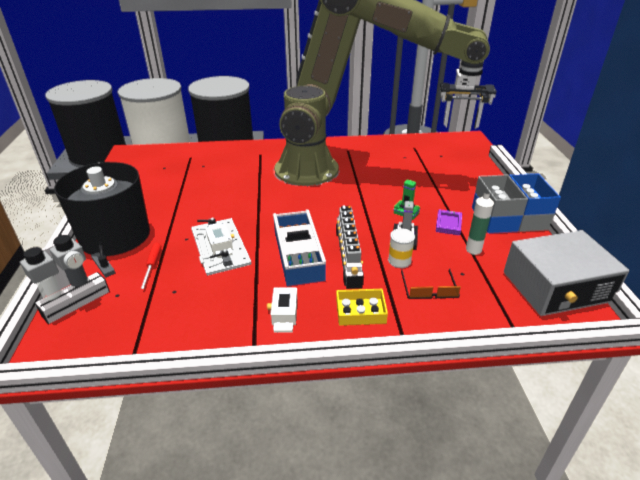

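View pics/wrist0.png

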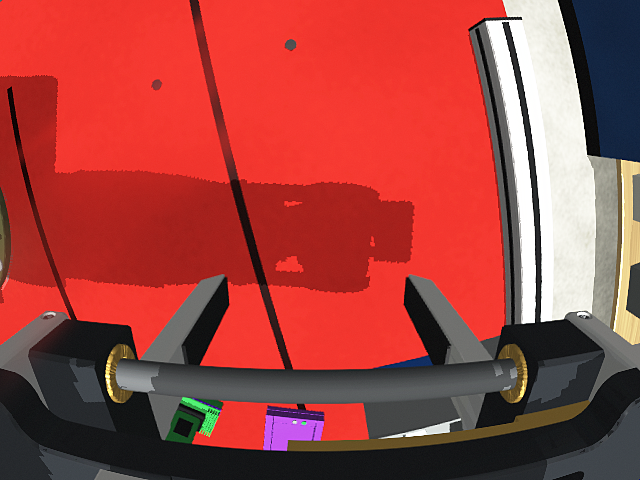

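The top view shows the lamp in its cradle at about (205,268), the tin at (217,223), the manifold at (279,240), the box at (341,246) with its cover in mid-travel, and the fixture at (437,272). Next I zoom in and measure.

```bash
cat > h.py <<'E'
import numpy as np, cv2
def load(n): return dict(np.load(n))
def cloud(c):
    d=c["depth"];v,u=np.indices(d.shape);K=c["K"]
    P=np.stack([(u-K[0,2])/K[0,0]*d,(v-K[1,2])/K[1,1]*d,d],-1)
    return (P-c["t"])@c["R"]      # R^T (P-t)
def ray(c,uv,z):
    uv=np.atleast_2d(np.asarray(uv,float));K=c["K"]
    r=np.c_[(uv[:,0]-K[0,2])/K[0,0],(uv[:,1]-K[1,2])/K[1,1],np.ones(len(uv))]@c["R"]
    o=-c["R"].T@c["t"]
    return o+r*((z-o[2])/r[:,2])[:,None]
E
python3 - <<'E'
from h import *
c=load("top0.npz");im=c["img"][:,:,::-1]
a=im[170:340,150:320];b=im[170:340,300:490]
cv2.imwrite("pics/ta.png",cv2.resize(a,None,fx=3.5,fy=3.5,interpolation=cv2.INTER_CUBIC))
cv2.imwrite("pics/tb.png",cv2.resize(b,None,fx=3.5,fy=3.5,interpolation=cv2.INTER_CUBIC))
W=cloud(c)
for u,v in [(50,200),(450,150),(205,262),(217,223),(341,241),(330,205),(437,272),(345,260),(279,240),(346,284),(60,300)]:
    print((u,v),W[v,u].round(1))
s=load("scene0.npz");
cv2.imwrite("pics/sa.png",cv2.resize(s["img"][180:300,320:500,::-1],None,fx=4,fy=4,interpolation=cv2.INTER_CUBIC))
E
```

```text
(50, 200) [646.  642.9  64.7]
(450, 150) [ 782.8 -344.3   -1.7]
(205, 262) [489.5 261.6  75.6]
(217, 223) [579.5 232.4  91.4]
(341, 241) [532.9 -58.2  95.1]
(330, 205) [638.6 -35.   11.8]
(437, 272) [ 462.6 -285.9   56.6]
(345, 260) [491.9 -67.9  68.3]
(279, 240) [535.7  85.7 101.7]
(346, 284) [438.9 -70.9  28.6]
(60, 300) [402.6 591.5  89.6]
```

View pics/ta.png

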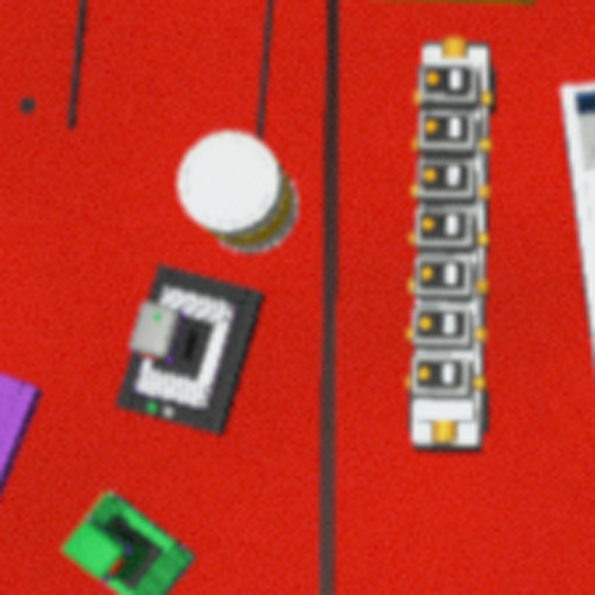

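View pics/tb.png

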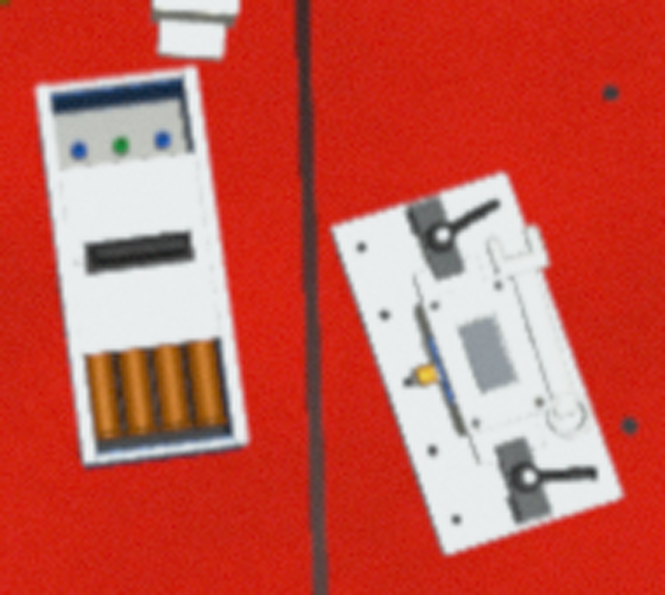

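View pics/sa.png

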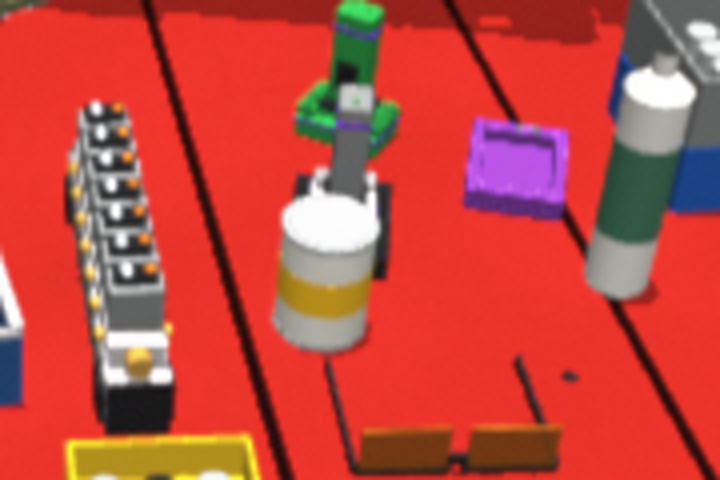

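```bash
cat > m.py <<'E'
from h import *
c=load("top0.npz");im=c["img"].astype(int);W=cloud(c)
hsv=cv2.cvtColor(c["img"],cv2.COLOR_RGB2HSV).astype(int);S,V=hsv[...,1],hsv[...,2]
def rect(name,m,z,box,n=1):
    u0,v0,u1,v1=box;k=np.zeros(m.shape,np.uint8);k[v0:v1,u0:u1]=m[v0:v1,u0:u1]
    cs,_=cv2.findContours(k,cv2.RETR_EXTERNAL,cv2.CHAIN_APPROX_NONE)
    for q in sorted(cs,key=cv2.contourArea)[-n:]:
        pts=ray(c,q[:,0,:],z)[:,:2].astype(np.float32)
        r=cv2.minAreaRect(pts);b=cv2.boxPoints(r)
        e0,e1=b[1]-b[0],b[2]-b[1]; L=e0 if np.linalg.norm(e0)>np.linalg.norm(e1) else e1
        a=np.degrees(np.arctan2(L[1],L[0])); a=(a+90)%180-90
        mu=k*0;cv2.drawContours(mu,[q],-1,1,-1);ys,xs=np.nonzero(mu)
        cen=ray(c,[[xs.mean(),ys.mean()]],z)[0]
        print(name,"rectc",np.round(r[0],1),"size",np.round(r[1],1),"long yaw",round(float(a),1),"centroid",cen.round(1),"medz",np.median(W[...,2][mu>0]).round(1),"px",round(xs.mean(),1),round(ys.mean(),1))
rect("handle",(V<90)&(S<150),92,(318,225,365,260))
nr=~((hsv[...,1]>150)&((hsv[...,0]<12)|(hsv[...,0]>170)))
rect("boxwhole",nr,70,(305,185,378,305))
rect("cover+rails",(S<60)&(V>170),70,(305,185,378,305))
rect("amber",(hsv[...,0]>8)&(hsv[...,0]<22)&(S>120)&(V>100),28,(315,260,372,305))
rect("window",(V<185)&(S<80)&(V>100),52,(428,255,452,285))
rect("plate",nr,12,(390,210,485,335))
rect("manifold",nr,110,(262,175,296,305))
rect("cradle",nr,20,(175,240,230,300))
rect("griptop",(S<40)&(V>120)&(V<210),128,(183,252,202,275))
rect("headwhite",(S<60)&(V>215),36,(183,250,222,290))
rect("tin",nr,90,(196,200,238,245))
E
python3 m.py
```

```text
handle rectc [532.2 -54.1] size [16.7 68. ] long yaw -82.3 centroid [532.3 -54.1  92. ] medz 88.4 px 339.2 241.5
boxwhole rectc [528.6 -55.7] size [266.4 114.9] long yaw 6.7 centroid [525.3 -56.1  70. ] medz 62.2 px 339.8 245.9
cover+rails rectc [529.  -55.2] size [260.5 111. ] long yaw 6.6 centroid [525.8 -55.6  70. ] medz 62.9 px 339.6 245.8
amber rectc [447.5 -77.3] size [57.3 19.4] long yaw 6.1 centroid [447.2 -77.1  28. ] medz 28.0 px 348.5 280.6
window rectc [ 466.7 -290.5] size [46.5 26.4] long yaw 17.4 centroid [ 466.  -290.4   52. ] medz 51.2 px 438.5 270.8
plate rectc [ 467.3 -293.9] size [243.8 141.7] long yaw 17.1 centroid [ 464.6 -291.4   12. ] medz 15.0 px 435.7 273.2
manifold rectc [537.8  88. ] size [ 52.7 274.1] long yaw -1.3 centroid [534.2  87.  110. ] medz 95.1 px 278.2 240.0
cradle rectc [479.8 277.6] size [ 81.4 102.3] long yaw -15.3 centroid [479.  276.2  20. ] medz 25.6 px 203.4 269.3
griptop rectc [485.7 274.4] size [23.2 45.6] long yaw -17.0 centroid [482.  275.1 128. ] medz 127.3 px 194.4 262.3
headwhite rectc [471.2 277.3] size [46.6 54.2] long yaw -14.5 centroid [458.8 272.7  36. ] medz 29.9 px 203.3 276.8
tin rectc [577.8 233.1] size [93.4 73.9] long yaw 22.9 centroid [577.6 231.9  90. ] medz 89.3 px 217.3 223.9
```

```bash
cat > plan.py <<'E'
import sys,numpy as np
from cell import manip
from scipy.spatial.transform import Rotation as Ro
# usage: plan.py x y z yawdeg  -> shift in tool axes, turn
s=manip.read_state();p=s["eef_pos"];R=Ro.from_euler("xyz",s["eef_rot"])
x,y,z,a=map(float,sys.argv[1:5])
T=Ro.from_euler("xyz",[-np.pi/2,0,np.radians(a)])
d=R.inv().apply(np.array([x,y,z])-p);t=(R.inv()*T).as_rotvec(degrees=True)
print("clock",s["clock"].__round__(2),"pos",p.round(1),"yaw",np.degrees(s["eef_rot"]).round(2),"gap",round(s["finger_gap"],1),"F",s["wrist_force"].round(2),"q",s["joints"].round(2))
n=max(np.linalg.norm(d)/40,np.linalg.norm(t)/7);print("dp",d.round(1),"turn",t.round(2),"rows",round(n,1))
k=int(np.ceil(n))
for i in range(1,min(k,5)+1): print((d*i/k).round(0),(t*i/k).round(1))
E
python3 plan.py 532 -54 170 7
```

```text
clock 0.15 pos [120.9 536.3 205. ] yaw [-9.000e+01  5.000e-02  7.729e+01] gap 94.0 F [-0.3   0.27 -0.69] q [ 1.28  0.3   1.52  0.    1.32 -0.07]
dp [-485.4   35.4 -530.9] turn [ 3.000e-02  7.029e+01 -5.000e-02] rows 18.0
[-26.   2. -28.] [ 0.   3.7 -0. ]
[-51.   4. -56.] [ 0.   7.4 -0. ]
[-77.   6. -84.] [ 0.  11.1 -0. ]
[-102.    7. -112.] [ 0.  14.8 -0. ]
[-128.    9. -140.] [ 0.  18.5 -0. ]
```

Call:
servo_tool(
  commands=[
    {"dp": [-26,0,-28],"turn": [0,4,0]},
    {"dp": [-51,0,-56],"turn": [0,8,0]},
    {"dp": [-77,0,-84],"turn": [0,12,0]},
    {"dp": [-102,0,-112],"turn": [0,16,0]},
    {"dp": [-128,0,-140],"turn": [0,20,0]},
  ],
  grip=-1,
)

```text
clock: 0.57
eef_pos: [229.8, 379.1, 205.0]
eef_rot: [-1.571, 0.001, 0.997]
wrist_force: [1.1, 1.7, -1.1]
finger_gap: 93.8
```

```bash
python3 plan.py 532 -54 170 7
```

```text
clock 0.57 pos [229.8 379.1 205. ] yaw [-9.002e+01  6.000e-02  5.712e+01] gap 93.8 F [ 1.06  1.74 -1.1 ] q [ 0.94  0.06  1.8  -0.    1.28 -0.05]
dp [-199.7   35.3 -488.9] turn [ 4.000e-02  5.012e+01 -5.000e-02] rows 13.2
[-14.   3. -35.] [ 0.   3.6 -0. ]
[-29.   5. -70.] [ 0.   7.2 -0. ]
[ -43.    8. -105.] [ 0.  10.7 -0. ]
[ -57.   10. -140.] [ 0.  14.3 -0. ]
[ -71.   13. -175.] [ 0.  17.9 -0. ]
```

Call:
servo_tool(
  commands=[
    {"dp": [-15,0,-36],"turn": [0,4,0]},
    {"dp": [-30,0,-73],"turn": [0,8,0]},
    {"dp": [-45,0,-109],"turn": [0,12,0]},
    {"dp": [-60,0,-146],"turn": [0,16,0]},
    {"dp": [-75,0,-182],"turn": [0,20,0]},
  ],
)

```text
clock: 0.98
eef_pos: [342.6, 215.5, 205.2]
eef_rot: [-1.571, 0.001, 0.645]
wrist_force: [0.0, 1.4, 0.5]
finger_gap: 94.0
```

```bash
python3 plan.py 532 -54 170 7
```

```text
clock 0.98 pos [342.6 215.5 205.2] yaw [-9.004e+01  3.000e-02  3.693e+01] gap 94.0 F [0.01 1.35 0.47] q [ 0.47 -0.03  1.9  -0.    1.28 -0.17]
dp [ -10.5   35.4 -329.2] turn [ 5.000e-02  2.993e+01 -2.000e-02] rows 8.3
[ -1.   4. -37.] [ 0.   3.3 -0. ]
[ -2.   8. -73.] [ 0.   6.7 -0. ]
[  -3.   12. -110.] [ 0. 10. -0.]
[  -5.   16. -146.] [ 0.  13.3 -0. ]
[  -6.   20. -183.] [ 0.  16.6 -0. ]
```

Call:
servo_tool(
  commands=[
    {"dp": [-1,0,-36],"turn": [0,4,0]},
    {"dp": [-2,0,-72],"turn": [0,8,0]},
    {"dp": [-3,0,-109],"turn": [0,12,0]},
    {"dp": [-5,0,-146],"turn": [0,16,0]},
    {"dp": [-6,0,-182],"turn": [0,20,0]},
  ],
)

```text
clock: 1.4
eef_pos: [447.8, 64.5, 205.3]
eef_rot: [-1.572, 0.0, 0.292]
wrist_force: [0.2, 0.9, 0.8]
finger_gap: 94.0
```

```bash
python3 plan.py 532 -54 170 7
```

```text
clock 1.4 pos [447.8  64.5 205.3] yaw [-9.005e+01  1.000e-02  1.671e+01] gap 94.0 F [0.22 0.85 0.77] q [ 0.06  0.08  1.78 -0.    1.28 -0.23]
dp [  46.6   35.4 -137.7] turn [ 0.05  9.71 -0.  ] rows 3.7
[ 12.   9. -34.] [ 0.   2.4 -0. ]
[ 23.  18. -69.] [ 0.   4.9 -0. ]
[  35.   27. -103.] [ 0.   7.3 -0. ]
[  47.   35. -138.] [ 0.   9.7 -0. ]
```

Call:
servo_tool(
  commands=[
    {"dp": [12,0,-34],"turn": [0,2.5,0]},
    {"dp": [23,5,-69],"turn": [0,5,0]},
    {"dp": [35,15,-103],"turn": [0,7.5,0]},
    {"dp": [47,35,-138],"turn": [0,9.7,0]},
    {"dp": [47,35,-138],"turn": [0,9.7,0]},
  ],
)

```text
clock: 1.82
eef_pos: [533.2, -58.2, 166.1]
eef_rot: [-1.571, 0.005, 0.117]
wrist_force: [-0.8, 0.9, -1.2]
finger_gap: 93.8
```

```bash
cat > w.py <<'E'
import sys
from h import *
from cell import manip
from scipy.spatial.transform import Rotation as Ro
def shot(tag):
    s=manip.read_state();c=manip.camera("wrist")
    T=np.eye(4);T[:3,:3]=Ro.from_euler("xyz",s["eef_rot"]).as_matrix();T[:3,3]=s["eef_pos"]
    c["T"]=T@c["hand_eye"];cv2.imwrite(f"pics/{tag}.png",c["img"][:,:,::-1]);np.savez(f"{tag}.npz",**c);return c
def wray(c,uv,z):
    uv=np.atleast_2d(np.asarray(uv,float));K=c["K"]
    x=(uv[:,0]-K[0,2])/K[0,0];y=(uv[:,1]-K[1,2])/K[1,1];th=np.hypot(x,y);k=np.where(th>1e-9,np.sin(th)/np.maximum(th,1e-9),1)
    r=np.c_[x*k,y*k,np.cos(th)]@c["T"][:3,:3].T;o=c["T"][:3,3]
    return o+r*((z-o[2])/r[:,2])[:,None]
def wproj(c,X):
    p=(np.atleast_2d(X)-c["T"][:3,3])@c["T"][:3,:3];rr=np.hypot(p[:,0],p[:,1]);th=np.arctan2(rr,p[:,2])
    K=c["K"];return np.c_[K[0,2]+K[0,0]*th*p[:,0]/rr,K[1,2]+K[1,1]*th*p[:,1]/rr]
if __name__=="__main__": shot(sys.argv[1])
E
python3 w.py w1; python3 plan.py 532 -54 72 7
```

```text
clock 1.87 pos [532.4 -56.2 167.7] yaw [-89.98   0.25   6.82] gap 93.9 F [-0.97  0.31  0.99] q [-0.17  0.3   1.61 -0.    1.24 -0.29]
dp [ 0.3 95.7  2.2] turn [-0.02 -0.18 -0.25] rows 2.4
[ 0. 32.  1.] [-0.  -0.1 -0.1]
[ 0. 64.  1.] [-0.  -0.1 -0.2]
[ 0. 96.  2.] [-0.  -0.2 -0.3]
```

View pics/w1.png

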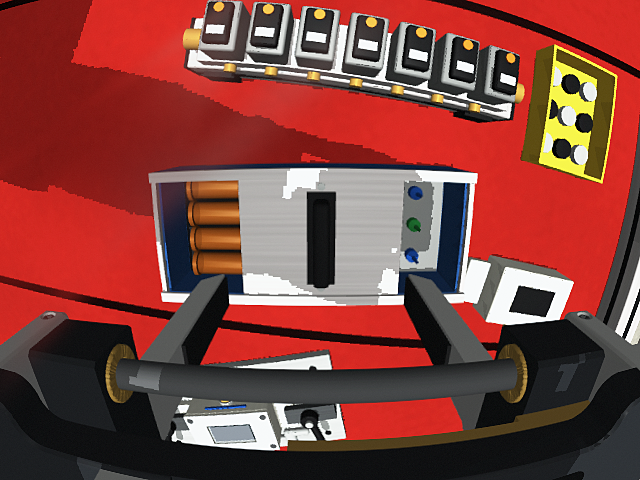

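The wrist view shows the handle bar at about (321,240), running along the tool's z and between the open fingers. The box edges lie along the tool's x. I'll check it by casting rays.

```bash
python3 - <<'E'
from w import *
c=load("w1.npz")
for uv,z in [((321,200),92),((321,285),92),((308,240),66),((335,240),66),((314,240),92),((329,240),92),((152,172),70),((475,168),70),((163,299),70)]: print(uv,wray(c,uv,z)[0].round(1))
print(wproj(c,[[532,-54,92]]).round(0))
E
```

```text
(321, 200) [532.1 -22.9  92. ]
(321, 285) [539.6 -85.6  92. ]
(308, 240) [526.4 -59.7  66. ]
(335, 240) [547.4 -57.2  66. ]
(314, 240) [530.6 -52.   92. ]
(329, 240) [541.1 -50.7  92. ]
(152, 172) [396.8 -17.6  70. ]
(475, 168) [649.7  15.1  70. ]
(163, 299) [ 406.9 -126.2   70. ]
[[316. 243.]]
```

Call:
servo_tool(
  commands=[
    {"dp": [1,31,1],"turn": [0,0,-0.1]},
    {"dp": [2,62,2],"turn": [0,0,-0.2]},
    {"dp": [2,85,2],"turn": [0,0,-0.2]},
    {"dp": [2,92,2],"turn": [0,0,-0.2]},
    {"dp": [2,93,2],"turn": [0,0,-0.2]},
  ],
)

```text
clock: 2.28
eef_pos: [532.9, -53.2, 74.0]
eef_rot: [-1.57, 0.003, 0.12]
wrist_force: [-0.1, 0.4, 0.6]
finger_gap: 94.0
```

Call:
servo_tool(
  commands=[
    {"dp": [0,0,0]},
    {"dp": [0,0,0]},
    {"dp": [0,0,0]},
    {"dp": [0,0,0]},
    {"dp": [0,0,0]},
  ],
  grip=1,
  force=8,
)

```text
$.commands[0]: bad value
```

Call:
servo_tool(
  commands=[
    {"dp": [0,0,0]},
    {"dp": [0,0,0]},
    {"dp": [0,0,0]},
    {"dp": [0,0,0]},
    {"dp": [0,0,0]},
  ],
)

```text
$.commands[0]: bad value
```

```bash
python3 plan.py 532 -54 72 7
```

```text
clock 2.28 pos [532.9 -53.2  74. ] yaw [-89.94   0.17   6.87] gap 94.0 F [-0.14  0.38  0.6 ] q [-0.17  0.42  1.69  0.    1.04 -0.29]
dp [-1.   2.  -0.6] turn [-0.06 -0.13 -0.17] rows 0.1
[-1.  2. -1.] [-0.1 -0.1 -0.2]
```

Rows need "turn" as well.

Call:
servo_tool(
  commands=[
    {"dp": [0,0,0],"turn": [0,0,0]},
    {"dp": [0,0,0],"turn": [0,0,0]},
    {"dp": [0,0,0],"turn": [0,0,0]},
    {"dp": [0,0,0],"turn": [0,0,0]},
    {"dp": [0,0,0],"turn": [0,0,0]},
  ],
  grip=1,
  force=8,
)

```text
clock: 2.7
eef_pos: [533.2, -53.2, 74.8]
eef_rot: [-1.57, 0.002, 0.12]
wrist_force: [0.6, -0.3, 0.4]
finger_gap: 64.3
```

Call:
servo_tool(
  commands=[
    {"dp": [0,0,0],"turn": [0,0,0]},
    {"dp": [0,0,0],"turn": [0,0,0]},
    {"dp": [0,0,0],"turn": [0,0,0]},
    {"dp": [0,0,0],"turn": [0,0,0]},
    {"dp": [0,0,0],"turn": [0,0,0]},
  ],
)

```text
clock: 3.12
eef_pos: [533.2, -53.3, 74.8]
eef_rot: [-1.57, 0.002, 0.12]
wrist_force: [-0.8, -0.1, 0.0]
finger_gap: 30.6
```

Call:
servo_tool(
  commands=[
    {"dp": [0,0,0],"turn": [0,0,0]},
    {"dp": [0,0,0],"turn": [0,0,0]},
    {"dp": [0,0,0],"turn": [0,0,0]},
    {"dp": [0,0,0],"turn": [0,0,0]},
    {"dp": [0,0,0],"turn": [0,0,0]},
  ],
)

```text
clock: 3.53
eef_pos: [533.3, -53.3, 74.8]
eef_rot: [-1.57, 0.002, 0.12]
wrist_force: [1.6, 1.0, -1.6]
finger_gap: 11.9
```

Call:
servo_tool(
  commands=[
    {"dp": [-10,0,0],"turn": [0,0,0]},
    {"dp": [-22,0,0],"turn": [0,0,0]},
    {"dp": [-34,0,0],"turn": [0,0,0]},
    {"dp": [-44,0,0],"turn": [0,0,0]},
    {"dp": [-52,0,0],"turn": [0,0,0]},
  ],
)

```text
clock: 3.95
eef_pos: [481.1, -59.4, 74.8]
eef_rot: [-1.57, 0.002, 0.12]
wrist_force: [2.4, 2.7, -3.4]
finger_gap: 11.8
```

```bash
python3 plan.py 467 -62 74.8 7
```

```text
clock 3.95 pos [481.1 -59.4  74.8] yaw [-89.94   0.09   6.87] gap 11.8 F [ 2.44  2.72 -3.44] q [-0.2   0.32  1.83  0.    0.99 -0.32]
dp [-14.3   0.   -0.9] turn [-0.06 -0.13 -0.09] rows 0.4
[-14.   0.  -1.] [-0.1 -0.1 -0.1]
```

Gripped: the gap is 12 mm and the cover moves with the fingers. I slide it on in small steps until the end stop.

Call:
servo_tool(
  commands=[
    {"dp": [-3,0,0],"turn": [0,0,0]},
    {"dp": [-6,0,0],"turn": [0,0,0]},
    {"dp": [-9,0,0],"turn": [0,0,0]},
    {"dp": [-12,0,0],"turn": [0,0,0]},
    {"dp": [-14,0,0],"turn": [0,0,0]},
  ],
)

```text
clock: 4.37
eef_pos: [467.0, -61.0, 74.8]
eef_rot: [-1.57, 0.002, 0.12]
wrist_force: [1.5, 2.2, -2.0]
finger_gap: 12.0
```

Call:
servo_tool(
  commands=[
    {"dp": [-2,0,0],"turn": [0,0,0]},
    {"dp": [-4,0,0],"turn": [0,0,0]},
    {"dp": [-5,0,0],"turn": [0,0,0]},
    {"dp": [-6,0,0],"turn": [0,0,0]},
    {"dp": [-6,0,0],"turn": [0,0,0]},
  ],
)

```text
clock: 4.78
eef_pos: [462.7, -61.6, 74.9]
eef_rot: [-1.57, -0.003, 0.12]
wrist_force: [16.7, 4.4, -13.4]
finger_gap: 20.9
```

```bash
python3 plan.py 467 -62 74.8 7
```

```text
clock 4.78 pos [462.7 -61.6  74.9] yaw [-89.97  -0.15   6.87] gap 20.9 F [ 16.73   4.43 -13.4 ] q [-0.21  0.28  1.89  0.    0.98 -0.33]
dp [ 4.3  0.1 -0.9] turn [-0.03 -0.13  0.15] rows 0.1
[ 4.  0. -1.] [-0.  -0.1  0.1]
```

The end stop is reached: force is 17 N and the fingers are being forced open. Next I open the gripper and rise.

Call:
servo_tool(
  commands=[
    {"dp": [0,0,0],"turn": [0,0,0]},
    {"dp": [0,0,0],"turn": [0,0,0]},
    {"dp": [0,0,0],"turn": [0,0,0]},
    {"dp": [0,0,0],"turn": [0,0,0]},
    {"dp": [0,0,0],"turn": [0,0,0]},
  ],
  grip=-1,
)

```text
clock: 5.2
eef_pos: [462.5, -61.7, 74.9]
eef_rot: [-1.57, -0.002, 0.12]
wrist_force: [-0.6, -0.1, 0.4]
finger_gap: 50.6
```

Call:
servo_tool(
  commands=[
    {"dp": [0,-25,0],"turn": [0,0,0]},
    {"dp": [0,-60,0],"turn": [0,0,0]},
    {"dp": [0,-95,0],"turn": [0,0,0]},
    {"dp": [0,-130,0],"turn": [0,0,0]},
    {"dp": [0,-145,0],"turn": [0,0,0]},
  ],
)

```text
clock: 5.62
eef_pos: [463.1, -62.0, 224.4]
eef_rot: [-1.572, -0.007, 0.12]
wrist_force: [0.2, 0.0, -0.2]
finger_gap: 83.8
```

```bash
python3 w.py w2; python3 plan.py 482 276 220 74
```

```text
clock 5.67 pos [463.6 -62.1 225.4] yaw [-90.1   -0.52   6.87] gap 87.9 F [-0.42  0.3   2.44] q [-0.21  0.09  1.72  0.    1.32 -0.33]
dp [ 58.7   5.4 333.5] turn [  0.4  -67.13   0.4 ] rows 9.6
[ 6.  1. 33.] [ 0.  -6.7  0. ]
[12.  1. 67.] [  0.1 -13.4   0.1]
[ 18.   2. 100.] [  0.1 -20.1   0.1]
[ 23.   2. 133.] [  0.2 -26.9   0.2]
[ 29.   3. 167.] [  0.2 -33.6   0.2]
```

View pics/w2.png

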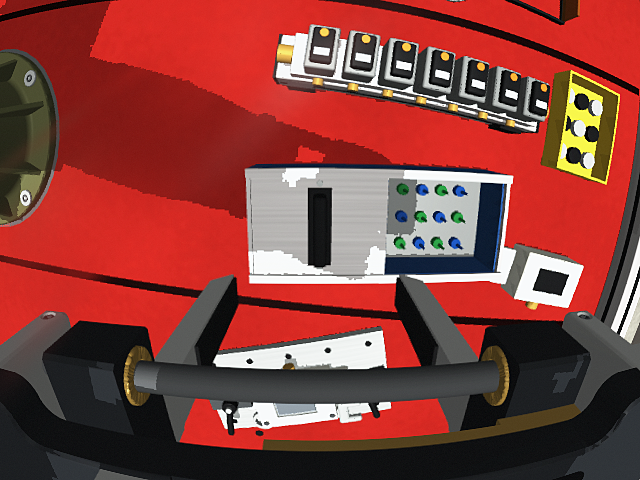

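The cover is flush with the box's front end at about px 248, and the tips compartment is open. On to the lamp.

Call:
servo_tool(
  commands=[
    {"dp": [6,0,33],"turn": [0,-6.7,0]},
    {"dp": [12,0,67],"turn": [0,-13.4,0]},
    {"dp": [18,-2,100],"turn": [0,-20,0]},
    {"dp": [23,-4,133],"turn": [0,-27,0]},
    {"dp": [29,-4,167],"turn": [0,-33.5,0]},
  ],
)

```text
clock: 6.08
eef_pos: [472.0, 108.6, 229.2]
eef_rot: [-1.577, -0.006, 0.71]
wrist_force: [1.1, -0.2, -0.4]
finger_gap: 94.4
```

```bash
python3 plan.py 482 276 230 74
```

```text
clock 6.08 pos [472.  108.6 229.2] yaw [-90.38  -0.36  40.7 ] gap 94.4 F [ 1.07 -0.18 -0.37] q [ 0.15  0.13  1.67 -0.    1.33 -0.56]
dp [116.8  -0.9 120.4] turn [  0.47 -33.3    0.24] rows 4.8
[23. -0. 24.] [ 0.1 -6.7  0. ]
[47. -0. 48.] [  0.2 -13.3   0.1]
[70. -1. 72.] [  0.3 -20.    0.1]
[93. -1. 96.] [  0.4 -26.6   0.2]
[117.  -1. 120.] [  0.5 -33.3   0.2]
```

Call:
servo_tool(
  commands=[
    {"dp": [23,0,24],"turn": [0.1,-6.7,0]},
    {"dp": [47,0,48],"turn": [0.2,-13.3,0.1]},
    {"dp": [70,0,72],"turn": [0.3,-20,0.1]},
    {"dp": [93,0,96],"turn": [0.4,-26.6,0.2]},
    {"dp": [117,0,120],"turn": [0.5,-33.3,0.2]},
  ],
)

```text
clock: 6.5
eef_pos: [482.0, 277.4, 228.3]
eef_rot: [-1.57, 0.0, 1.297]
wrist_force: [0.6, -0.9, 0.4]
finger_gap: 94.1
```

Call:
servo_tool(
  commands=[
    {"dp": [0,0,0],"turn": [0,0,0]},
    {"dp": [0,0,0],"turn": [0,0,0]},
  ],
)

```text
clock: 6.67
eef_pos: [481.4, 278.4, 226.9]
eef_rot: [-1.568, 0.002, 1.299]
wrist_force: [-0.8, 0.4, -0.5]
finger_gap: 93.8
```

```bash
python3 w.py w3; python3 plan.py 482 276 230 74
```

```text
clock 6.72 pos [481.6 277.3 227.3] yaw [-8.988e+01  8.000e-02  7.431e+01] gap 93.9 F [ 1.12 -0.53  0.23] q [ 0.46  0.3   1.47  0.    1.37 -0.84]
dp [-1.2 -2.7 -0.7] turn [-0.12  0.31 -0.08] rows 0.1
[-1. -3. -1.] [-0.1  0.3 -0.1]
```

View pics/w3.png

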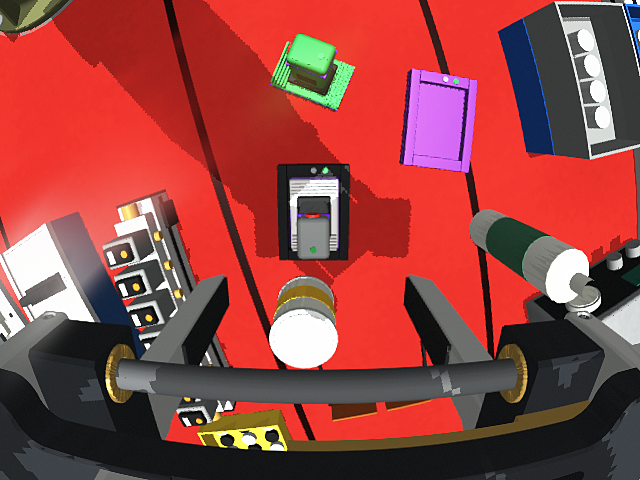

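The lamp stands in the cradle at about (315,215), and the cradle's edges run parallel to the image axes. The tin is at (303,335). I'll zoom in on the lamp.

```bash
python3 - <<'E'
from w import *
c=load("w3.npz")
cv2.imwrite("pics/w3z.png",cv2.resize(c["img"][150:275,260:370,::-1],None,fx=4.7,fy=4.7,interpolation=cv2.INTER_CUBIC))
E
```

```text
(no output)
```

View pics/w3z.png

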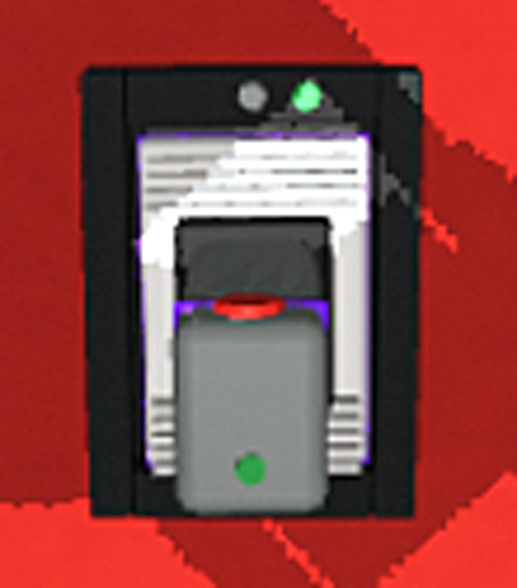

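```bash
python3 - <<'E'
from w import *
c=load("w3.npz")
def f(x,y,z):
    return wray(c,(260+(x+.5)/4.7-.5,150+(y+.5)/4.7-.5),z)[0][:2]
ax=np.array([np.cos(np.radians(-16)),np.sin(np.radians(-16))])
for name,pts,z in [("cradle",[(82,67),(420,67),(415,517),(92,517)],20),("head",[(138,133),(370,133),(365,473),(150,473)],36),("griptop",[(178,320),(328,320),(328,512),(178,512)],128)]:
    P=np.array([f(x,y,z) for x,y in pts]);e=P[2]+P[3]-P[0]-P[1];w=P[1]+P[2]-P[0]-P[3]
    print(name,"c",P.mean(0).round(1),"len",(np.linalg.norm(e)/2).round(1),"wid",(np.linalg.norm(w)/2).round(1),"yaw",np.degrees(np.arctan2(e[1],e[0])).round(1),np.degrees(np.arctan2(w[1],w[0])).round(1))
E
```

```text
cradle c [479.2 274.5] len 104.3 wid 75.1 yaw -15.3 74.5
head c [478.3 275.7] len 75.4 wid 48.6 yaw -15.0 74.5
griptop c [478.8 276. ] len 32.9 wid 24.8 yaw -15.7 74.5
```

```bash
python3 plan.py 478.7 275.8 74 74.7
```

```text
clock 6.72 pos [481.6 277.3 227.3] yaw [-8.988e+01  8.000e-02  7.431e+01] gap 93.9 F [ 1.12 -0.53  0.23] q [ 0.46  0.3   1.47  0.    1.37 -0.84]
dp [ -2.1 153.3   2.1] turn [-0.12 -0.39 -0.08] rows 3.8
[-1. 38.  1.] [-0.  -0.1 -0. ]
[-1. 77.  1.] [-0.1 -0.2 -0. ]
[ -2. 115.   2.] [-0.1 -0.3 -0.1]
[ -2. 153.   2.] [-0.1 -0.4 -0.1]
```

Call:
servo_tool(
  commands=[
    {"dp": [-1,35,1],"turn": [-0.1,-0.2,0]},
    {"dp": [-2,75,2],"turn": [-0.1,-0.4,0]},
    {"dp": [-2,110,2],"turn": [-0.1,-0.4,-0.1]},
    {"dp": [-2,140,2],"turn": [-0.1,-0.4,-0.1]},
    {"dp": [-2,153,2],"turn": [-0.1,-0.4,-0.1]},
  ],
)

```text
clock: 7.13
eef_pos: [477.2, 273.5, 70.4]
eef_rot: [-1.567, 0.003, 1.301]
wrist_force: [0.0, 0.2, -1.0]
finger_gap: 94.2
```

Call:
servo_tool(
  commands=[
    {"dp": [0,0,0],"turn": [0,0,0]},
    {"dp": [0,0,0],"turn": [0,0,0]},
    {"dp": [0,0,0],"turn": [0,0,0]},
    {"dp": [0,0,0],"turn": [0,0,0]},
    {"dp": [0,0,0],"turn": [0,0,0]},
  ],
  grip=1,
  force=25,
)

```text
clock: 7.55
eef_pos: [477.8, 273.6, 71.6]
eef_rot: [-1.568, 0.002, 1.3]
wrist_force: [0.4, -0.2, 0.2]
finger_gap: 64.3
```

Call:
servo_tool(
  commands=[
    {"dp": [0,0,0],"turn": [0,0,0]},
    {"dp": [0,0,0],"turn": [0,0,0]},
    {"dp": [0,0,0],"turn": [0,0,0]},
    {"dp": [0,0,0],"turn": [0,0,0]},
    {"dp": [0,0,0],"turn": [0,0,0]},
  ],
)

```text
clock: 7.97
eef_pos: [477.8, 273.7, 71.7]
eef_rot: [-1.568, 0.002, 1.3]
wrist_force: [-0.2, 3.0, 1.0]
finger_gap: 30.7
```

Call:
servo_tool(
  commands=[
    {"dp": [0,0,0],"turn": [0,0,0]},
    {"dp": [0,0,0],"turn": [0,0,0]},
    {"dp": [0,0,0],"turn": [0,0,0]},
    {"dp": [0,0,0],"turn": [0,0,0]},
    {"dp": [0,0,0],"turn": [0,0,0]},
  ],
)

```text
clock: 8.38
eef_pos: [477.9, 273.8, 71.8]
eef_rot: [-1.569, 0.001, 1.3]
wrist_force: [0.8, 1.2, 0.8]
finger_gap: 25.9
```

Gripped at 25.9 mm. Lift straight up.

Call:
servo_tool(
  commands=[
    {"dp": [0,-8,0],"turn": [0,0,0]},
    {"dp": [0,-20,0],"turn": [0,0,0]},
    {"dp": [0,-36,0],"turn": [0,0,0]},
    {"dp": [0,-56,0],"turn": [0,0,0]},
    {"dp": [0,-80,0],"turn": [0,0,0]},
  ],
)

```text
clock: 8.8
eef_pos: [477.6, 273.4, 152.7]
eef_rot: [-1.567, 0.003, 1.3]
wrist_force: [-0.2, 0.9, -3.4]
finger_gap: 25.9
```

Call:
servo_tool(
  commands=[
    {"dp": [0,-25,0],"turn": [0,0,0]},
    {"dp": [0,-50,0],"turn": [0,0,0]},
    {"dp": [0,-75,0],"turn": [0,0,0]},
    {"dp": [0,-95,0],"turn": [0,0,0]},
    {"dp": [0,-105,0],"turn": [0,0,0]},
  ],
)

```text
clock: 9.22
eef_pos: [478.2, 273.6, 261.4]
eef_rot: [-1.57, 0.0, 1.3]
wrist_force: [-0.3, -0.0, -2.4]
finger_gap: 26.2
```

```bash
python3 plan.py 477.8 273.8 255 74.5; python3 w.py w4; python3 plan.py 466 -290 255 -72.6
```

```text
clock 9.22 pos [478.2 273.6 261.4] yaw [-8.996e+01  2.000e-02  7.449e+01] gap 26.2 F [-0.27 -0.02 -2.42] q [ 0.45  0.27  1.43  0.    1.44 -0.85]
dp [0.1 6.4 0.5] turn [-0.04 -0.01 -0.02] rows 0.2
[0. 6. 0.] [-0. -0. -0.]
clock 9.27 pos [478.5 273.7 261.8] yaw [-9.001e+01 -2.000e-02  7.449e+01] gap 26.0 F [ 0.66 -0.08 -1.5 ] q [ 0.45  0.27  1.43  0.    1.44 -0.85]
dp [-546.5    6.7 -138.7] turn [-2.0000e-02  1.4709e+02  2.0000e-02] rows 21.0
[-25.   0.  -6.] [-0.   6.7  0. ]
[-50.   1. -13.] [-0.  13.4  0. ]
[-75.   1. -19.] [-0.  20.1  0. ]
[-99.   1. -25.] [-0.  26.7  0. ]
[-124.    2.  -32.] [-0.  33.4  0. ]
```

View pics/w4.png

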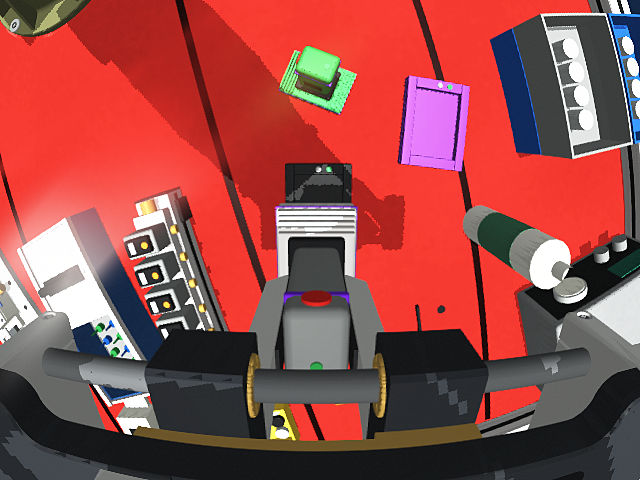

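The lamp is held straight between the fingers: head at (316,215) to (316,290), the cradle empty behind it. Next I carry it across with the face at about 198 mm, turning on the way.

Call:
servo_tool(
  commands=[
    {"dp": [-15,0,-4],"turn": [0,4,0]},
    {"dp": [-37,0,-9],"turn": [0,10,0]},
    {"dp": [-62,0,-15],"turn": [0,16.7,0]},
    {"dp": [-87,0,-22],"turn": [0,23.4,0]},
    {"dp": [-112,0,-28],"turn": [0,30,0]},
  ],
)

```text
clock: 9.68
eef_pos: [474.9, 157.0, 260.8]
eef_rot: [-1.57, 0.001, 0.771]
wrist_force: [-0.1, 0.2, -2.8]
finger_gap: 25.8
```

```bash
python3 plan.py 466 -290 260 -72.6
```

```text
clock 9.68 pos [474.9 157.  260.8] yaw [-8.995e+01  7.000e-02  4.417e+01] gap 25.8 F [-0.05  0.25 -2.84] q [ 0.25  0.15  1.58  0.    1.42 -0.52]
dp [-317.9    1.  -314.4] turn [ 5.0000e-02  1.1677e+02 -9.0000e-02] rows 16.7
[-19.   0. -18.] [ 0.   6.9 -0. ]
[-37.   0. -37.] [ 0.  13.7 -0. ]
[-56.   0. -55.] [ 0.  20.6 -0. ]
[-75.   0. -74.] [ 0.  27.5 -0. ]
[-94.   0. -92.] [ 0.  34.3 -0. ]
```

Call:
servo_tool(
  commands=[
    {"dp": [-19,0,-18],"turn": [0,6.7,0]},
    {"dp": [-38,0,-37],"turn": [0,13.5,0]},
    {"dp": [-57,0,-56],"turn": [0,20.2,0]},
    {"dp": [-76,0,-75],"turn": [0,27,0]},
    {"dp": [-95,0,-94],"turn": [0,34,0]},
  ],
)

```text
clock: 10.1
eef_pos: [471.6, 22.1, 260.1]
eef_rot: [-1.571, 0.003, 0.172]
wrist_force: [0.7, -0.2, -3.0]
finger_gap: 25.7
```

```bash
python3 plan.py 466 -290 260 -72.6
```

```text
clock 10.1 pos [471.6  22.1 260.1] yaw [-90.     0.17   9.84] gap 25.7 F [ 0.66 -0.18 -3.04] q [-0.03  0.09  1.65 -0.    1.41 -0.2 ]
dp [-5.880e+01  2.000e-01 -3.066e+02] turn [ 0.12 82.44 -0.15] rows 11.8
[ -5.   0. -26.] [ 0.   6.9 -0. ]
[-10.   0. -51.] [ 0.  13.7 -0. ]
[-15.   0. -77.] [ 0.  20.6 -0. ]
[ -20.    0. -102.] [ 0.  27.5 -0. ]
[ -25.    0. -128.] [ 0.1 34.4 -0.1]
```

Call:
servo_tool(
  commands=[
    {"dp": [-5,0,-26],"turn": [0,6.7,0]},
    {"dp": [-10,0,-52],"turn": [0,13.5,0]},
    {"dp": [-15,0,-78],"turn": [0,20.2,0]},
    {"dp": [-20,0,-104],"turn": [0,27,0]},
    {"dp": [-25,0,-130],"turn": [0,34,0]},
  ],
)

```text
clock: 10.52
eef_pos: [468.4, -111.5, 259.3]
eef_rot: [-1.573, 0.004, -0.428]
wrist_force: [-0.0, -0.3, -2.8]
finger_gap: 25.6
```

```bash
python3 plan.py 466 -290 260 -72.6
```

```text
clock 10.52 pos [ 468.4 -111.5  259.3] yaw [-90.11   0.24 -24.49] gap 25.6 F [-0.04 -0.3  -2.77] q [-0.31  0.11  1.62 -0.    1.41  0.12]
dp [  71.8   -0.7 -163.5] turn [ 0.2  48.11 -0.18] rows 6.9
[ 10.  -0. -23.] [ 0.   6.9 -0. ]
[ 21.  -0. -47.] [ 0.1 13.7 -0.1]
[ 31.  -0. -70.] [ 0.1 20.6 -0.1]
[ 41.  -0. -93.] [ 0.1 27.5 -0.1]
[  51.   -1. -117.] [ 0.1 34.4 -0.1]
```

```bash
python3 w.py w5
```

```text
(no output)
```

View pics/w5.png

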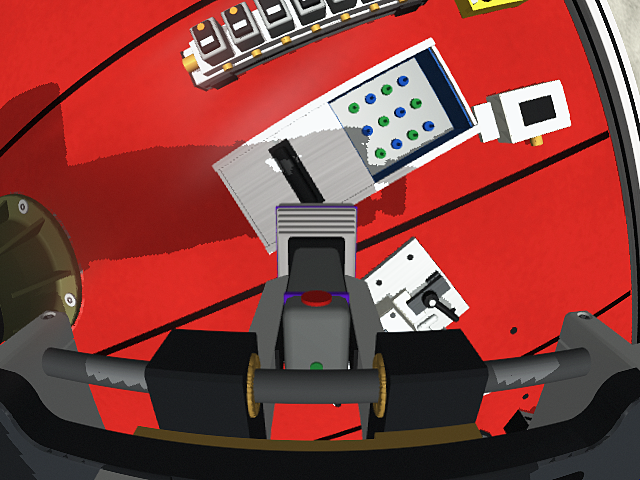

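Here image-up is tool +z and the lamp hides the window. I stop about 130 mm short of it along the fixture's x, to see the window clear of the lamp.

```bash
python3 plan.py 342 -329 260 -72.6
```

```text
clock 10.57 pos [ 468.3 -114.9  259.1] yaw [-90.19   0.22 -25.15] gap 26.0 F [-1.89 -2.3  -4.  ] q [-0.31  0.11  1.62 -0.    1.41  0.12]
dp [-2.340e+01  1.000e-01 -2.475e+02] turn [ 0.27 47.45 -0.12] rows 6.8
[ -3.   0. -35.] [ 0.   6.8 -0. ]
[ -7.   0. -71.] [ 0.1 13.6 -0. ]
[ -10.    0. -106.] [ 0.1 20.3 -0.1]
[ -13.    0. -141.] [ 0.2 27.1 -0.1]
[ -17.    0. -177.] [ 0.2 33.9 -0.1]
```

Call:
servo_tool(
  commands=[
    {"dp": [-3,0,-33],"turn": [0,6.8,0]},
    {"dp": [-7,0,-66],"turn": [0.1,13.6,0]},
    {"dp": [-10,0,-99],"turn": [0.1,20.3,0]},
    {"dp": [-13,0,-132],"turn": [0.2,27,-0.1]},
    {"dp": [-16,0,-165],"turn": [0.2,33.9,-0.1]},
  ],
)

```text
clock: 10.98
eef_pos: [382.3, -258.4, 259.0]
eef_rot: [-1.572, 0.002, -1.036]
wrist_force: [-0.2, -1.3, -3.1]
finger_gap: 26.2
```

```bash
python3 plan.py 342 -329 260 -72.6
```

```text
clock 10.98 pos [ 382.3 -258.4  259. ] yaw [-90.09   0.11 -59.37] gap 26.2 F [-0.17 -1.27 -3.05] q [-0.67  0.06  1.68 -0.    1.41  0.36]
dp [ 40.3  -1.  -70.7] turn [ 0.1  13.23 -0.1 ] rows 2.0
[ 13.  -0. -24.] [ 0.   4.4 -0. ]
[ 27.  -1. -47.] [ 0.1  8.8 -0.1]
[ 40.  -1. -71.] [ 0.1 13.2 -0.1]
```

Call:
servo_tool(
  commands=[
    {"dp": [13,0,-24],"turn": [0,4.4,0]},
    {"dp": [26,0,-47],"turn": [0,8.8,0]},
    {"dp": [36,0,-63],"turn": [0.1,11.5,0]},
    {"dp": [40,0,-70],"turn": [0.1,13.2,-0.1]},
    {"dp": [40,0,-70],"turn": [0.1,13.2,-0.1]},
  ],
)

```text
clock: 11.4
eef_pos: [341.6, -329.1, 258.3]
eef_rot: [-1.572, 0.001, -1.27]
wrist_force: [0.5, 0.2, -3.6]
finger_gap: 26.3
```

Call:
servo_tool(
  commands=[
    {"dp": [0,0,0],"turn": [0,0,0]},
    {"dp": [0,0,0],"turn": [0,0,0]},
  ],
)

```text
clock: 11.57
eef_pos: [341.9, -328.3, 257.9]
eef_rot: [-1.572, 0.002, -1.268]
wrist_force: [0.3, 0.3, -2.6]
finger_gap: 25.9
```

```bash
python3 plan.py 342 -329 260 -72.6; python3 w.py w6
```

```text
clock 11.57 pos [ 341.9 -328.3  257.9] yaw [-90.07   0.11 -72.63] gap 25.9 F [ 0.32  0.32 -2.59] q [-0.84  0.09  1.65 -0.    1.41  0.43]
dp [ 0.7 -2.1 -0.1] turn [ 0.07 -0.03 -0.11] rows 0.1
[ 1. -2. -0.] [ 0.1 -0.  -0.1]
```

View pics/w6.png

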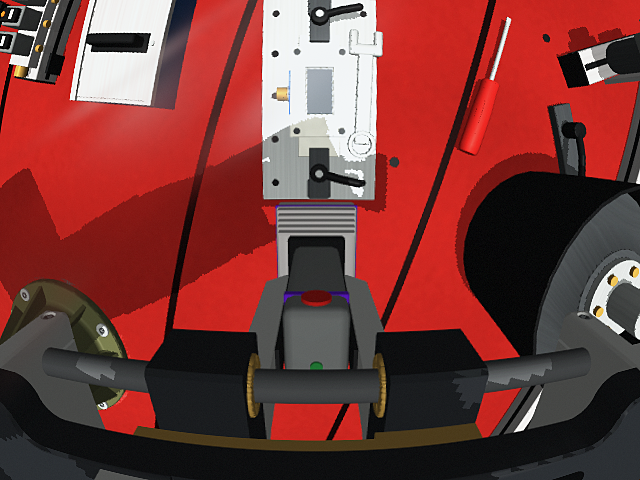

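The window is at about (319,90) and the lamp head's front edge runs (277..355, 207). I'll measure both in this one picture.

```bash
python3 - <<'E'
from w import *
c=load("w6.npz");g=c["img"]
z=g[55:125,290:350,::-1];cv2.imwrite("pics/w6z.png",cv2.resize(z,None,fx=8,fy=8,interpolation=cv2.INTER_CUBIC))
z=g[195:300,265:367,::-1];cv2.imwrite("pics/w6h.png",cv2.resize(z,None,fx=5.5,fy=5.5,interpolation=cv2.INTER_CUBIC))
hsv=cv2.cvtColor(g,cv2.COLOR_RGB2HSV).astype(int)
k=np.zeros(g.shape[:2],np.uint8);r=(slice(60,120),slice(298,342))
k[r]=((hsv[...,2]<195)&(hsv[...,2]>90)&(hsv[...,1]<90))[r]
cs,_=cv2.findContours(k,cv2.RETR_EXTERNAL,cv2.CHAIN_APPROX_NONE);q=max(cs,key=cv2.contourArea)
P=wray(c,q[:,0],52)[:,:2].astype(np.float32);R=cv2.minAreaRect(P);print(cv2.boundingRect(q),R)
tp=np.array([341.9,-328.3,257.9])
def tool(p):
    a=np.radians(-72.63);d=p[:2]-tp[:2];return np.array([d@[np.cos(a),np.sin(a)],d@[-np.sin(a),np.cos(a)]]).round(1)
for uv in [(277,207),(355,207)]: print("head",wray(c,uv,tp[2]-36)[0].round(1),tool(wray(c,uv,tp[2]-36)[0]))
print("window in tool x,z",tool(np.array(R[0])))
# plate far/near corners
for uv in [(264,199),(375,199),(269,0),(385,30)]: print(uv, wray(c,uv,12)[0].round(1))
E
```

```text
(307, 69, 26, 46) ((465.2624816894531, -294.1585693359375), (47.59495162963867, 25.521230697631836), 17.39263343811035)
head [ 371.4 -295.6  221.9] [-22.4  37.9]
head [ 385.2 -339.7  221.9] [23.8 37.9]
window in tool x,z [  4.2 127.9]
(264, 199) [ 332.8 -268.4   12. ]
(375, 199) [ 371.5 -391.9   12. ]
(269, 0) [ 561.6 -203.4   12. ]
(385, 30) [ 565.9 -341.9   12. ]
```

View pics/w6z.png

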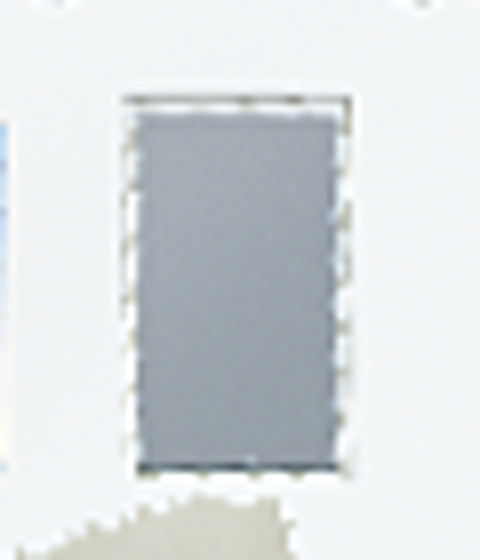

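View pics/w6h.png

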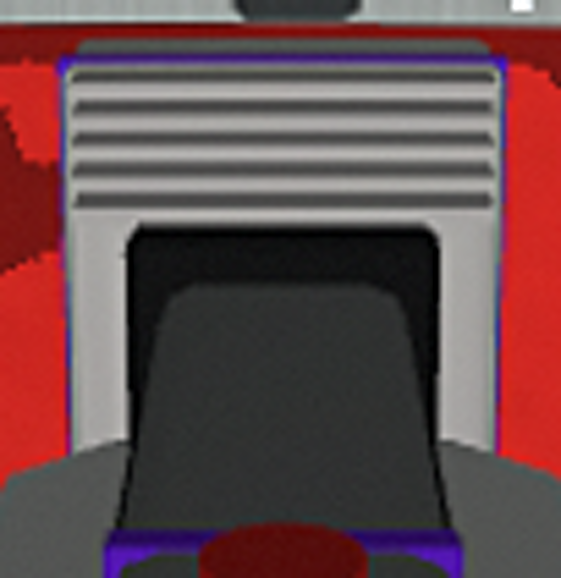

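The wrist gives the window at (465.3,-294.2) and the top view gave (466.0,-290.4). I take fresh top and scene pictures for a third opinion, and check the camera biases against the lamp in the gripper, whose position is known.

```bash
python3 - <<'E'
from h import *
from cell import manip
for n in ["scene","top"]:
    c=manip.camera(n);np.savez(f"{n}1.npz",**c);cv2.imwrite(f"pics/{n}1.png",c["img"][:,:,::-1])
    b=(185,215,260,285) if n=="scene" else (375,205,490,350)
    cv2.imwrite(f"pics/{n}1z.png",cv2.resize(c["img"][b[1]:b[3],b[0]:b[2],::-1],None,fx=(8 if n=="scene" else 4),fy=(8 if n=="scene" else 4),interpolation=cv2.INTER_CUBIC))
E
```

```text
(no output)
```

View pics/scene1z.png

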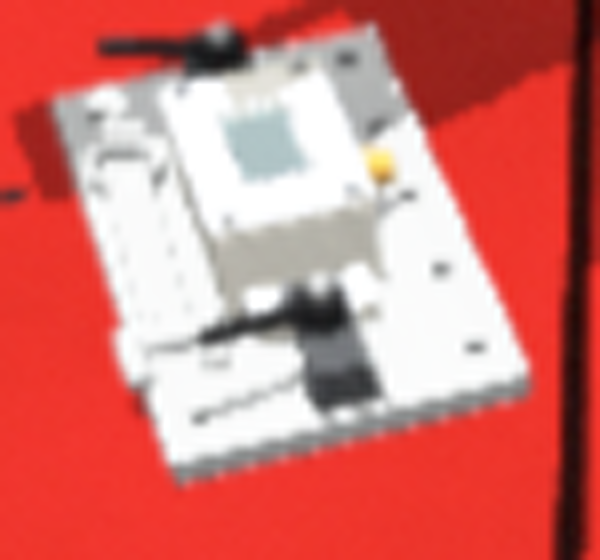

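View pics/top1z.png

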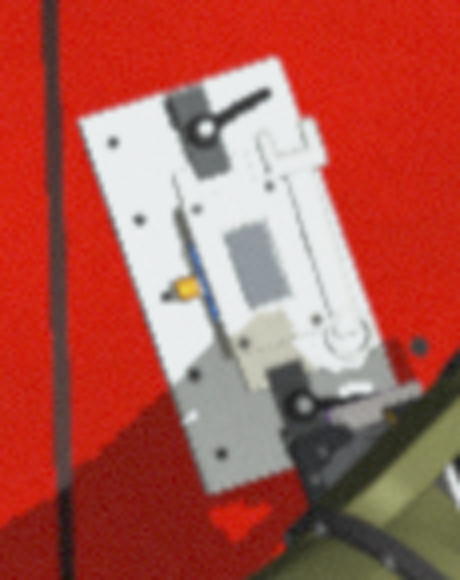

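```bash
python3 - <<'E'
from h import *
s=load("scene1.npz");t=load("top1.npz")
def f(c,x,y,u0,v0,k,z): return ray(c,(u0+(x+.5)/k-.5,v0+(y+.5)/k-.5),z)[0][:2]
# scene: window corners, plate corners at z=12
W=np.array([f(s,*p,185,215,8,52) for p in [(222,118),(288,105),(308,168),(242,182)]]);print("scene win",W.mean(0).round(1),[np.linalg.norm(W[i]-W[i-1]).round(1) for i in range(4)])
P=np.array([f(s,*p,185,215,8,12) for p in [(52,100),(372,24),(530,382),(178,470)]]);print("scene plate",P.mean(0).round(1),P.round(0).tolist())
W=np.array([f(t,*p,375,205,4,52) for p in [(223,235),(265,222),(289,295),(248,307)]]);print("top win",W.mean(0).round(1),[np.linalg.norm(W[i]-W[i-1]).round(1) for i in range(4)])
P=np.array([f(t,*p,375,205,4,12) for p in [(78,120),(277,56),(207,495)]]);print("top plate",((P[1]+P[2])/2).round(1),P.round(1).tolist(),np.linalg.norm(P[0]-P[1]),np.linalg.norm(P[0]-P[2]))
E
```

```text
scene win [ 467.8 -291.8] [np.float64(43.1), np.float64(24.8), np.float64(42.7), np.float64(24.4)]
scene plate [ 470.  -290.9] [[374.0, -388.0], [332.0, -265.0], [568.0, -194.0], [606.0, -315.0]]
top win [ 466.  -290.9] [np.float64(45.1), np.float64(26.5), np.float64(45.5), np.float64(25.6)]
top plate [ 466.2 -290.3] [[561.7, -192.7], [600.8, -317.5], [331.6, -263.1]] 130.79087979422368 240.6232936077916
```

```bash
python3 plan.py 466 -292 170 -72.6
```

```text
clock 11.72 pos [ 342.  -328.4  258.3] yaw [-9.004e+01  6.000e-02 -7.263e+01] gap 25.8 F [ 0.97 -0.01 -2.44] q [-0.84  0.09  1.65 -0.    1.41  0.43]
dp [  2.4  88.2 129.3] turn [ 0.04 -0.03 -0.06] rows 3.9
[ 1. 22. 32.] [ 0. -0. -0.]
[ 1. 44. 65.] [ 0. -0. -0.]
[ 2. 66. 97.] [ 0. -0. -0.]
[  2.  88. 129.] [ 0.  -0.  -0.1]
```

Call:
servo_tool(
  commands=[
    {"dp": [1,0,30],"turn": [0,0,0]},
    {"dp": [2,0,65],"turn": [0,0,0]},
    {"dp": [2,10,100],"turn": [0,0,0]},
    {"dp": [2,35,120],"turn": [0,0,0]},
    {"dp": [2,60,129],"turn": [0,0,0]},
  ],
)

```text
clock: 12.13
eef_pos: [468.5, -290.1, 197.7]
eef_rot: [-1.57, -0.0, -1.264]
wrist_force: [0.2, 0.4, -4.2]
finger_gap: 26.0
```

Call:
servo_tool(
  commands=[
    {"dp": [0,12,0],"turn": [0,0,0]},
    {"dp": [0,20,0],"turn": [0,0,0]},
    {"dp": [0,24,0],"turn": [0,0,0]},
    {"dp": [0,24,0],"turn": [0,0,0]},
  ],
)

```text
clock: 12.47
eef_pos: [468.3, -290.0, 173.5]
eef_rot: [-1.57, 0.0, -1.264]
wrist_force: [-0.9, -0.6, -2.7]
finger_gap: 25.3
```

```bash
python3 plan.py 466 -292 170 -72.6; python3 - <<'E'
from w import *
c=shot("w7")
for n in ["scene","top"]:
    c=manip.camera(n);np.savez(f"{n}2.npz",**c);cv2.imwrite(f"pics/{n}2.png",c["img"][:,:,::-1])
    b=(185,165,285,285) if n=="scene" else (375,205,490,350);k=5
    cv2.imwrite(f"pics/{n}2z.png",cv2.resize(c["img"][b[1]:b[3],b[0]:b[2],::-1],None,fx=k,fy=k,interpolation=cv2.INTER_CUBIC)[:600])
E
```

```text
clock 12.47 pos [ 468.3 -290.   173.5] yaw [-8.998e+01  1.000e-02 -7.243e+01] gap 25.3 F [-0.87 -0.64 -2.74] q [-0.62  0.33  1.56  0.    1.25  0.64]
dp [ 1.2  3.5 -2.8] turn [-0.02  0.17 -0.01] rows 0.1
[ 1.  4. -3.] [-0.   0.2 -0. ]
```

View pics/w7.png

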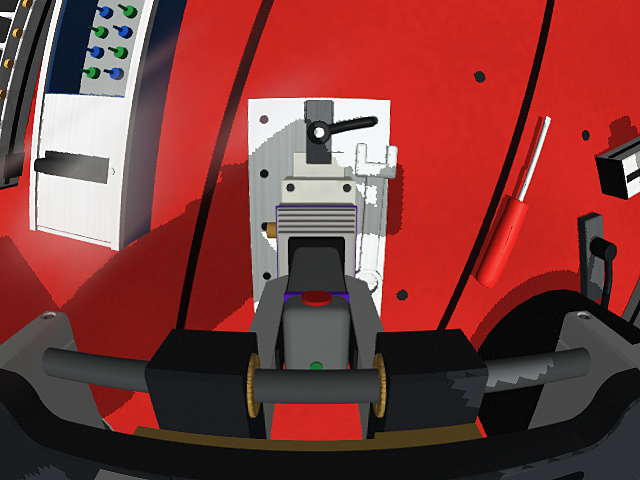

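View pics/scene2z.png

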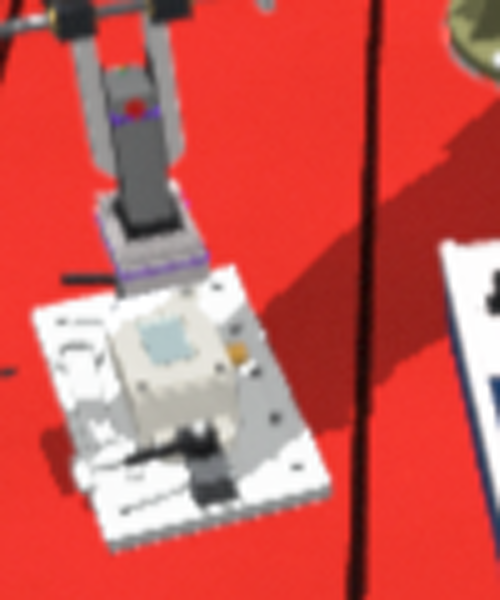

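View pics/top2z.png

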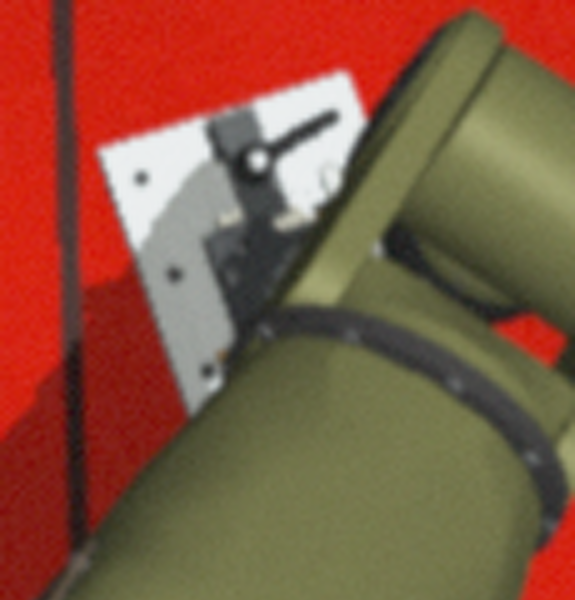

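```bash
python3 - <<'E'
from w import *
c=load("w7.npz");g=c["img"]
cv2.imwrite("pics/w7z.png",cv2.resize(g[90:240,240:400,::-1],None,fx=4,fy=4,interpolation=cv2.INTER_CUBIC))
E
```

```text
(no output)
```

View pics/w7z.png

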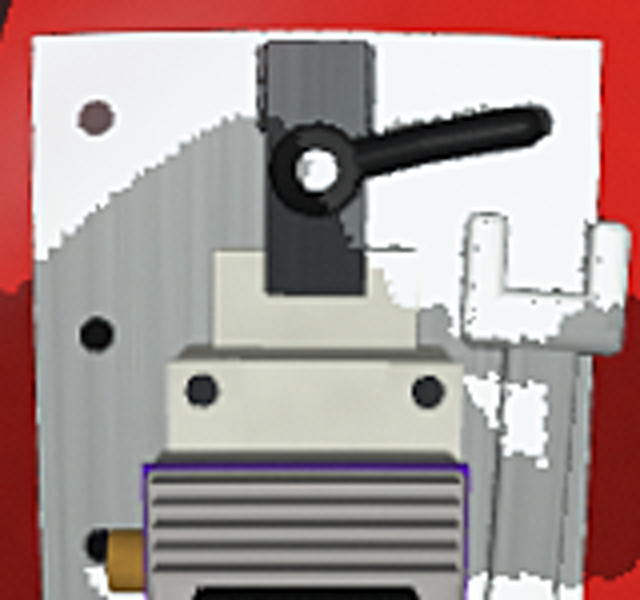

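```bash
python3 - <<'E'
from w import *
c=load("w7.npz");tp=np.array([468.3,-290.0,173.5]);a=np.radians(-72.43)
ex=np.array([np.cos(a),np.sin(a)]);ez=np.array([-np.sin(a),np.cos(a)])
def f(x,y,z):
    p=wray(c,(240+(x+.5)/4-.5,90+(y+.5)/4-.5),z)[0][:2];d=p-tp[:2];return np.array([d@ex,d@ez])
def pr(n,A,B,z,off,true):
    A,B=f(*A,z),f(*B,z);m=(A+B)/2;print(n,A.round(1),B.round(1),"width",np.linalg.norm(B-A).round(1),"(true",true,") centre x",m[0].round(1),"z",(m[1]-off).round(1),"tilt deg",np.degrees(np.arctan2(B[1]-A[1],B[0]-A[0])).round(1))
pr("head",(144,466),(468,466),tp[2]-36,37,50)
pr("housing",(167,361),(463,361),52,48,60)
pr("plate",(32,37),(601,41),12,120,130)
E
```

```text
head [-23.1  38.5] [24.9 38.5] width 47.9 (true 50 ) centre x 0.9 z 1.5 tilt deg -0.0
housing [-27.2  45. ] [33.1 45.1] width 60.3 (true 60 ) centre x 2.9 z -3.0 tilt deg 0.0
plate [-61.3 116.8] [ 68.6 116.1] width 129.9 (true 130 ) centre x 3.6 z -3.6 tilt deg -0.3
```

```bash
python3 - <<'E'
from h import *
c=load("scene2.npz")
cv2.imwrite("pics/s2h.png",cv2.resize(c["img"][172:242,192:242,::-1],None,fx=8,fy=8,interpolation=cv2.INTER_CUBIC))
def pj(X):
    p=np.atleast_2d(X)@c["R"].T+c["t"];q=p@c["K"].T;return q[:,:2]/q[:,2:]
a=np.radians(-72.43);ex=np.array([np.cos(a),np.sin(a),0]);ez=np.array([-np.sin(a),np.cos(a),0])
tp=np.array([468.3,-290.0,0])
for z in (109.8,137.8):
    X=[tp+sx*25*ex+sz*37*ez+[0,0,z] for sx,sz in [(-1,1),(1,1),(1,-1),(-1,-1)]]
    print(z,((pj(X)-[192,172]+.5)*8-.5).round(0).tolist())
X=[tp+sx*13*ex+sz*17*ez+[0,0,109.8+120] for sx,sz in [(-1,1),(1,1),(1,-1),(-1,-1)]]
print("grip top",((pj(X)-[192,172]+.5)*8-.5).round(0).tolist())
E
```

```text
109.8 [[285.0, 397.0], [146.0, 428.0], [103.0, 321.0], [237.0, 293.0]]
137.8 [[275.0, 331.0], [134.0, 362.0], [92.0, 257.0], [228.0, 229.0]]
grip top [[194.0, 85.0], [118.0, 100.0], [98.0, 54.0], [173.0, 40.0]]
```

View pics/s2h.png

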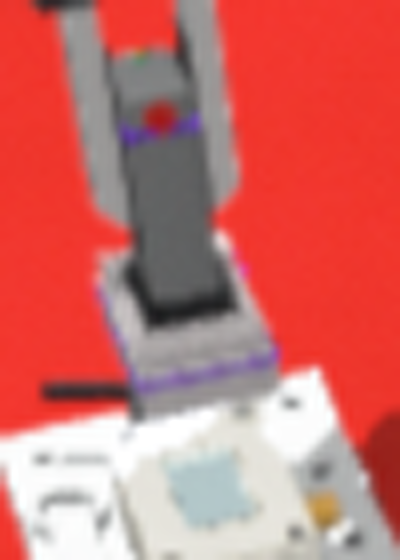

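```bash
python3 - <<'E'
from w import *
c=load("w7.npz");tp=np.array([468.3,-290.0,173.5]);a=np.radians(-72.43)
ex=np.array([np.cos(a),np.sin(a)]);ez=np.array([-np.sin(a),np.cos(a)])
def f(x,y,z):
    p=wray(c,(240+(x+.5)/4-.5,90+(y+.5)/4-.5),z)[0][:2];d=p-tp[:2];return np.array([d@ex,d@ez])
for dz in (-36,-40,-44,-46):
    A,B=f(144,466,tp[2]+dz),f(468,466,tp[2]+dz);print(dz,A.round(1),B.round(1),np.linalg.norm(A-B).round(1))
s=load("scene2.npz")
def g(x,y,u0,v0,k,z): return ray(s,(u0+(x+.5)/k-.5,v0+(y+.5)/k-.5),z)[0][:2]
W=np.array([g(x,y,192,172,8,52) for x,y in [(165,464),(230,450),(255,513),(190,527)]]);print("scene win",W.mean(0).round(1))
for z in (129.8,127,133): 
  A,B,C=[g(x,y,192,172,8,z) for x,y in [(275,352),(135,387),(95,283)]]
  print(z,"ring len/wid",np.linalg.norm(A-B).round(1),np.linalg.norm(B-C).round(1),"centre",((A+C)/2).round(1))
for n,z in (("face",109.8),):
  A,B=[g(x,y,192,172,8,z) for x,y in [(279,385),(134,416)]];m=(A+B)/2;print("face centre",(m-37*ez).round(1),np.linalg.norm(A-B))
E
```

```text
-36 [-23.1  38.5] [24.9 38.5] 47.9
-40 [-23.5  37.8] [25.3 37.8] 48.8
-44 [-23.9  37.1] [25.8 37.1] 49.7
-46 [-24.2  36.7] [26.  36.7] 50.2
scene win [ 468.6 -291.4]
129.8 ring len/wid 50.4 72.4 centre [ 471.4 -290.3]
127 ring len/wid 50.6 72.7 centre [ 467. -291.]
133 ring len/wid 50.2 72.1 centre [ 476.3 -289.4]
face centre [ 460.6 -293.7] 52.15433980209159
```

```bash
python3 plan.py 466 -292 140 -72.6
```

```text
clock 12.62 pos [ 468.6 -290.5  174.9] yaw [-89.9   -0.09 -72.47] gap 25.8 F [-0.08  0.57 -3.15] q [-0.62  0.33  1.56  0.    1.25  0.64]
dp [ 0.6 34.9 -3. ] turn [-0.1   0.13  0.09] rows 0.9
[ 1. 35. -3.] [-0.1  0.1  0.1]
```

Call:
servo_tool(
  commands=[
    {"dp": [0.5,8,-1],"turn": [-0.1,0.1,0.1]},
    {"dp": [1,18,-2],"turn": [-0.1,0.1,0.1]},
    {"dp": [1,27,-3],"turn": [-0.1,0.1,0.1]},
    {"dp": [1,34,-3],"turn": [-0.1,0.1,0.1]},
    {"dp": [1,34,-3],"turn": [-0.1,0.1,0.1]},
  ],
)

```text
clock: 13.03
eef_pos: [465.3, -292.0, 138.8]
eef_rot: [-1.573, 0.003, -1.267]
wrist_force: [-1.5, -0.2, -3.6]
finger_gap: 26.0
```

Call:
servo_tool(
  commands=[
    {"dp": [0,0,0],"turn": [0,0,0]},
    {"dp": [0,0,0],"turn": [0,0,0]},
    {"dp": [0,0,0],"turn": [0,0,0]},
  ],
)

```text
clock: 13.28
eef_pos: [465.4, -292.0, 139.0]
eef_rot: [-1.572, 0.002, -1.267]
wrist_force: [-0.3, 0.1, -2.5]
finger_gap: 26.2
```

```bash
python3 plan.py 466 -292 126.5 -72.6;python3 - <<'E'
from w import *
c=shot("w8");g=c["img"]
cv2.imwrite("pics/w8z.png",cv2.resize(g[90:240,240:400,::-1],None,fx=4,fy=4,interpolation=cv2.INTER_CUBIC))
E
python3 plan.py 466 -292 126.5 -72.6
```

```text
clock 13.28 pos [ 465.4 -292.   139. ] yaw [-90.09   0.13 -72.58] gap 26.2 F [-0.34  0.11 -2.47] q [-0.63  0.36  1.6   0.    1.18  0.64]
dp [ 0.1 12.5  0.6] turn [ 0.09  0.02 -0.13] rows 0.3
[ 0. 12.  1.] [ 0.1  0.  -0.1]
clock 13.33 pos [ 465.5 -292.1  139.1] yaw [-90.09   0.12 -72.58] gap 25.9 F [-0.55 -1.01 -3.51] q [-0.63  0.36  1.6   0.    1.18  0.64]
dp [ 0.1 12.6  0.5] turn [ 0.09  0.02 -0.12] rows 0.3
[ 0. 13.  1.] [ 0.1  0.  -0.1]
```

View pics/w8z.png

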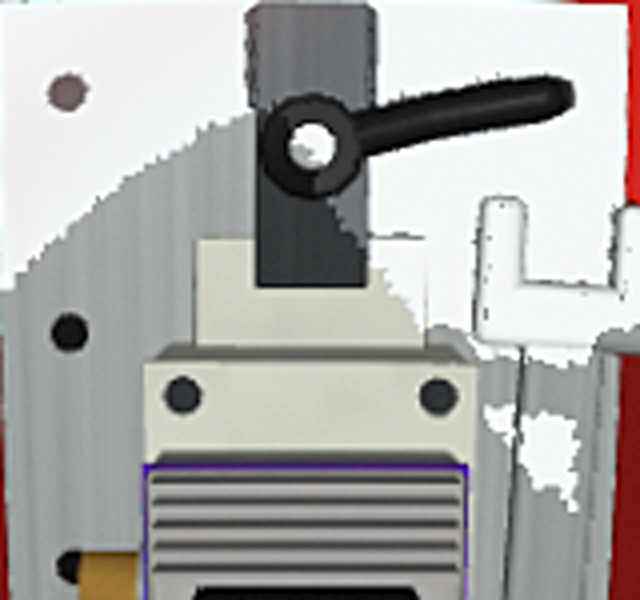

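```bash
python3 - <<'E'
from w import *
c=load("w8.npz");tp=np.array([465.4,-292.0,139.0]);a=np.radians(-72.58)
ex=np.array([np.cos(a),np.sin(a)]);ez=np.array([-np.sin(a),np.cos(a)])
def f(x,y,z):
    p=wray(c,(240+(x+.5)/4-.5,90+(y+.5)/4-.5),z)[0][:2];d=p-tp[:2];return np.array([d@ex,d@ez])
for n,A,B,z,o in [("head",(144,466),(468,466),tp[2]-44,37),("housing",(144,362),(477,362),52,48)]:
    A,B=f(*A,z),f(*B,z);m=(A+B)/2;print(n,A.round(1),B.round(1),np.linalg.norm(A-B).round(1),"x",m[0].round(1),"z",(m[1]-o).round(1))
E
```

```text
head [-24.   37.1] [25.7 37.1] 49.7 x 0.9 z 0.1
housing [-28.4  48.4] [31.7 48.5] 60.1 x 1.7 z 0.4
```

By the wrist view the housing's centre is 0.8 mm and 0.3 mm from the lamp's, so it is centred. Final descent of 12.5 mm.

Call:
servo_tool(
  commands=[
    {"dp": [0,3,0],"turn": [0,0,0]},
    {"dp": [0.2,7,0.3],"turn": [0,0,-0.1]},
    {"dp": [0.2,10,0.4],"turn": [0.1,0,-0.1]},
    {"dp": [0.2,12,0.5],"turn": [0.1,0,-0.1]},
    {"dp": [0.2,12.5,0.5],"turn": [0.1,0,-0.1]},
  ],
)

```text
clock: 13.75
eef_pos: [465.8, -291.9, 126.0]
eef_rot: [-1.571, 0.001, -1.267]
wrist_force: [-0.0, 0.3, -3.4]
finger_gap: 25.7
```

Call:
servo_tool(
  commands=[
    {"dp": [0,0,0],"turn": [0,0,0]},
    {"dp": [0,0,0],"turn": [0,0,0]},
    {"dp": [0,0,0],"turn": [0,0,0]},
    {"dp": [0,0,0],"turn": [0,0,0]},
  ],
)

```text
clock: 14.08
eef_pos: [465.9, -292.0, 126.2]
eef_rot: [-1.571, 0.001, -1.267]
wrist_force: [-0.4, 0.4, -2.7]
finger_gap: 26.0
```

```bash
python3 plan.py 466 -292 126.5 -72.6;python3 - <<'E'
from w import *
c=shot("w9");g=c["img"]
cv2.imwrite("pics/w9z.png",cv2.resize(g[90:240,240:400,::-1],None,fx=4,fy=4,interpolation=cv2.INTER_CUBIC))
s=manip.camera("scene");np.savez("scene3.npz",**s)
cv2.imwrite("pics/s3h.png",cv2.resize(s["img"][190:270,190:265,::-1],None,fx=7,fy=7,interpolation=cv2.INTER_CUBIC))
E
python3 plan.py 466 -292 126.5 -72.6
```

```text
clock 14.08 pos [ 465.9 -292.   126.2] yaw [-9.000e+01  5.000e-02 -7.258e+01] gap 26.0 F [-0.42  0.44 -2.74] q [-0.63  0.38  1.61  0.    1.15  0.64]
dp [ 0.  -0.3  0.1] turn [ 0.    0.02 -0.05] rows 0.0
[ 0. -0.  0.] [ 0.  0. -0.]
clock 14.18 pos [ 465.9 -292.   126.1] yaw [-9.001e+01  5.000e-02 -7.258e+01] gap 25.9 F [ 0.56  0.3  -2.92] q [-0.63  0.38  1.61  0.    1.15  0.64]
dp [ 0.  -0.4  0.1] turn [ 0.01  0.02 -0.05] rows 0.0
[ 0. -0.  0.] [ 0.  0. -0.]
```

View pics/w9z.png

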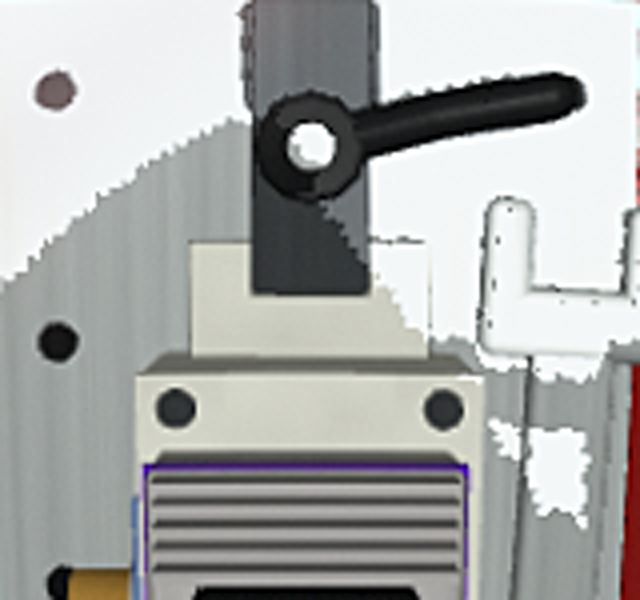

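View pics/s3h.png

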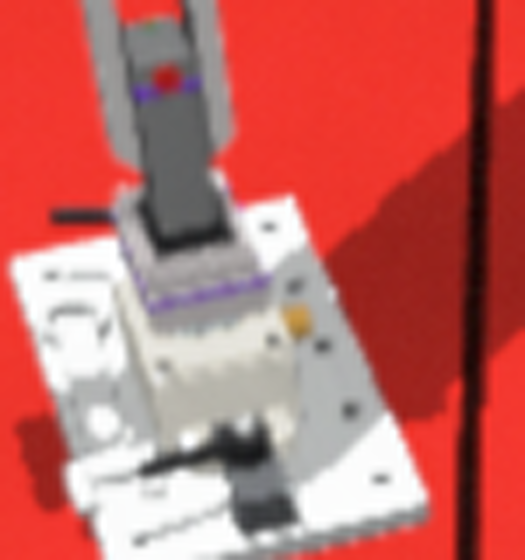

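```bash
python3 - <<'E'
from w import *
c=load("w9.npz");tp=np.array([465.9,-292.0,126.2]);a=np.radians(-72.58)
ex=np.array([np.cos(a),np.sin(a)]);ez=np.array([-np.sin(a),np.cos(a)])
def f(x,y,z):
    p=wray(c,(240+(x+.5)/4-.5,90+(y+.5)/4-.5),z)[0][:2];d=p-tp[:2];return np.array([d@ex,d@ez])
for n,A,B,z,o in [("head",(144,466),(468,466),tp[2]-44,37),("housing",(135,376),(485,376),52,48)]:
    A,B=f(*A,z),f(*B,z);m=(A+B)/2;print(n,np.linalg.norm(A-B).round(1),"x",m[0].round(1),"z",(m[1]-o).round(1))
def h(u,v):   # height from wrist depth (along optical axis)
    K=c["K"];x=(u-K[0,2])/K[0,0];y=(v-K[1,2])/K[1,1];th=np.hypot(x,y);k=np.sin(th)/th
    r=np.array([x*k,y*k,np.cos(th)]);p=r/r[2]*c["depth"][v,u];return (c["T"]@np.r_[p,1])[2]
for n,pts in [("housing",[(300,193),(320,195),(335,193)]),("head top ribs",[(295,230),(316,232),(340,230),(316,217)])]: print(n,[h(*p).round(1) for p in pts])
E
```

```text
head 49.7 x 0.9 z 0.1
housing 60.3 x 1.6 z -0.5
housing [np.float64(51.7), np.float64(52.4), np.float64(52.4)]
head top ribs [np.float64(91.5), np.float64(88.7), np.float64(90.4), np.float64(91.5)]
```

The wrist depth puts the head's top at about 90.5 mm, so the face is at about 62.5 mm, and the housing's top at 52 mm. The gap is about 10 mm. Handing in.

```bash
python3 - <<'E'
from cell import manip
print(manip.read_state()["qd"].round(4)); print(manip.sign_off())
E
```

```text
[ 0.0007  0.0003  0.0012  0.0025 -0.0002 -0.0014]
the job is handed in; nothing more can be done
None
```

I slid the cover to its front end stop (about 17 N against the stop). A wrist picture taken afterwards shows it flush with the front of the box. I then took the lamp by its grip, lifted it straight out, and carried it over the manifold and the box with its face about 200 mm up. It now hangs still above the window, held at 25 N, and the job is handed in after about 14 s.

- **Height:** the light face is about 10 mm above the window, by the wrist camera's depth and by the tool height.
- **Centring:** the lamp's centre is within about 1 mm of the housing's centre along both axes, by the wrist camera. The window itself is hidden under the lamp there.
- **Angle:** the long sides are parallel to well under 1°, and the tool is vertical to within about 0.1°.
- **Contact:** the wrist force shows only the lamp's weight, with no sign of touching anything.

**Disagreement:** the cameras differed on the window's y position: top about -290.7, scene about -291.5, wrist about -294. I placed the lamp at -292. The worst error that allows, about 2 mm, is inside the 7 mm limit.

**Not checked:** I did not re-measure the positions of the other loose things at the end. I saw none of them disturbed in the pictures I took.

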